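Unload and reload a drilling jig under its pinned guide plate

TASK

Break the stiff red clamp knob of the drilling jig loose, swing the clamp wide open and set the guide plate aside. Move every dark drilled piece from the jig to the blue tray and lay every pale blank, the same way up as it lies now, in a bay of its own; only then lower the guide plate back over both dowel pins until it sits flush on the shoulders, and turn the clamp fully shut over it. Leave the other things on the bench where they are.

Things in the scene. Friction and masses are not known exactly. Their poses are not given: they have to be found in the camera images.
- jig: Fixed plywood drilling jig, base 280 (x) x 116 (y) x 12 mm; origin at the centre of its underside on the bench, x along its length. Two end shoulders (30 mm along x, 80 mm along y, centred at x = -121 and +121 mm) have flat tops 50 mm above the bench, each with a dowel pin; between them three bays side by side. The clamp's post stands at x = +30, y = +88 mm.
- bay1 (a point): Middle of the floor of a jig bay, 12 mm above the bench, at x = -60 mm, y = 0 of the jig; axes as the jig's. Red ribs and lips 8 mm high (tops 20 mm above the bench) bound it: 36 mm free along x, 100 mm free along y. A piece lies in it with its 90 mm length along the jig's y.
- bay2 (a point): Middle of the floor of a jig bay, 12 mm above the bench, at x = 0 mm, y = 0 of the jig; axes as the jig's. Red ribs and lips 8 mm high (tops 20 mm above the bench) bound it: 36 mm free along x, 100 mm free along y. A piece lies in it with its 90 mm length along the jig's y.
- bay3 (a point): Middle of the floor of a jig bay, 12 mm above the bench, at x = 60 mm, y = 0 of the jig; axes as the jig's. Red ribs and lips 8 mm high (tops 20 mm above the bench) bound it: 36 mm free along x, 100 mm free along y. A piece lies in it with its 90 mm length along the jig's y.
- pin1 (a point): Tip of a steel dowel pin, 70 mm above the bench, at x = -121 mm, y = 0 of the jig. Pin 10 mm diameter, 20 mm high above the shoulder, its top 8 mm tapered to 4 mm diameter.
- pin2 (a point): Tip of a steel dowel pin, 70 mm above the bench, at x = 121 mm, y = 0 of the jig. Pin 10 mm diameter, 20 mm high above the shoulder, its top 8 mm tapered to 4 mm diameter.
- clamp (a joint): Turn clamp, rad. 0 = shut, arm across the plate's edge (along the jig's -y); grows counter-clockwise from above, stop 1.6; near 1.5 the arm points along the jig's +x, clear. Stiff catch: a spring plunger gives up to about 0.3 N m against opening from 0.06 to 0.3 rad, then it is broken loose and beyond 0.55 rad turns freely and stays where left. Shutting meets the same stiff catch from 0.55 to 0.3 rad, then goes home.
- clamp_grip (a point): Centre of the clamp's red grip bar, on the turning axis, 90 mm above the bench. Bar 56 mm long, 14 mm thick, 34 mm tall (71 to 105 mm above the bench), its length in line with the arm: along the frame's y, turning with the clamp. The blue arm, 16 mm wide, 60 to 69 mm above the bench, runs 72 mm from the axis along the frame's -y.
- plate_grip (a point): Centre of the 70 (x) x 16 (y) x 34 mm black handle bar on the middle of the aluminium guide plate, 25 mm above the plate's underside. Plate 270 (x) x 70 (y) x 8 mm, 0.5 kg, two 13 mm through holes at x = -121 and +121 mm, y = 0 for the pins; fits either way round. Starts seated on the jig: this point is then 75 mm above the bench over the jig's origin.
- tray_in (a point): Centre of the inner floor, 5 mm above the bench, of the fixed blue tray, 200 (x) x 150 (y) x 28 mm high outside, walls and floor 5 mm.
- mat: Fixed cork mat 280 (x) x 100 (y) x 3 mm, clear at the start: a free place to set the guide plate down meanwhile. Origin at the centre of its underside.
- blank1_c (a point): Centre of an undrilled whitish (pale birch) wooden blank, 28 (x) x 90 (y) x 34 (z) mm, 70 g, lying on the bench. May be absent.
- blank2_c (a point): Centre of an undrilled whitish (pale birch) wooden blank, 28 (x) x 90 (y) x 34 (z) mm, 70 g, lying on the bench. May be absent.
- blank3_c (a point): Centre of an undrilled whitish (pale birch) wooden blank, 28 (x) x 90 (y) x 34 (z) mm, 70 g, lying on the bench. May be absent.
- drilled1_c (a point): Centre of a drilled dark-brown piece with two bores in its top, 28 (x) x 90 (y) x 34 (z) mm, 70 g; starts in a bay of the jig under the plate (its top 4 mm below the plate). May be absent.
- drilled2_c (a point): Centre of a drilled dark-brown piece with two bores in its top, 28 (x) x 90 (y) x 34 (z) mm, 70 g; starts in a bay of the jig under the plate (its top 4 mm below the plate). May be absent.
- drilled3_c (a point): Centre of a drilled dark-brown piece with two bores in its top, 28 (x) x 90 (y) x 34 (z) mm, 70 g; starts in a bay of the jig under the plate (its top 4 mm below the plate). May be absent.
- brush: Bystander: bench brush with red bristles, 200 mm. Leave alone.
- glue: Bystander: yellow glue bottle, 60 mm diameter, 160 mm high. Leave alone.
- cup: Bystander: white cup, 84 mm diameter, 100 mm high. Leave alone.
- mallet: Bystander: hammer, 240 mm. Leave alone.
- sander: Bystander: cork sanding block 100 x 60 x 35 mm. Leave alone.
- square: Bystander: steel bar 150 x 30 x 12 mm. Leave alone.

How it is judged:
On the way, in this order (a step that is already met when the one before it is completed fails the run):
1. the clamp is broken loose and swung clear (beyond 1.2 rad) (value of joint clamp above 1.2 rad), for 0.2 s.
2. the plate is lifted off and set down away from the jig, all drilled pieces lie in the tray and all blanks in bays ((x of blank1_c in the frame of jig between -0.068 and -0.052 m or x of blank1_c in the frame of jig between -0.008 and 0.008 m or x of blank1_c in the frame of jig between 0.052 and 0.068 m) and y of blank1_c in the frame of jig between -0.01 and 0.01 m and z of blank1_c in the frame of jig between 0.025 and 0.033 m and angle between each of blank1_c, blank2_c, blank3_c's own z axis and vertical below 0.1 rad and (x of blank2_c in the frame of jig between -0.068 and -0.052 m or x of blank2_c in the frame of jig between -0.008 and 0.008 m or x of blank2_c in the frame of jig between 0.052 and 0.068 m) and y of blank2_c in the frame of jig between -0.01 and 0.01 m and z of blank2_c in the frame of jig between 0.025 and 0.033 m and (x of blank3_c in the frame of jig between -0.068 and -0.052 m or x of blank3_c in the frame of jig between -0.008 and 0.008 m or x of blank3_c in the frame of jig between 0.052 and 0.068 m) and y of blank3_c in the frame of jig between -0.01 and 0.01 m and z of blank3_c in the frame of jig between 0.025 and 0.033 m and x of drilled1_c in the frame of tray_in between -0.09 and 0.09 m and y of drilled1_c in the frame of tray_in between -0.065 and 0.065 m and z of each of drilled1_c, drilled2_c, drilled3_c in the frame of tray_in below 0.03 m and x of drilled2_c in the frame of tray_in between -0.09 and 0.09 m and y of drilled2_c in the frame of tray_in between -0.065 and 0.065 m and x of drilled3_c in the frame of tray_in between -0.09 and 0.09 m and y of drilled3_c in the frame of tray_in between -0.065 and 0.065 m and horizontal distance between plate_grip and jig above 0.1 m), for 0.2 s.
3. the plate is seated on both pins, flush on the shoulders, over the loaded blanks (x of plate_grip in the frame of jig between -0.005 and 0.005 m and y of plate_grip in the frame of jig between -0.005 and 0.005 m and z of plate_grip in the frame of jig between 0.072 and 0.078 m and angle between plate_grip's own z axis and vertical below 0.04 rad and angle between the x axis of plate_grip and the x axis of jig, either way round below 0.04 rad and value of joint clamp above 0.8 rad), for 0.2 s.
4. the clamp is shut over the plate (x of plate_grip in the frame of jig between -0.005 and 0.005 m and y of plate_grip in the frame of jig between -0.005 and 0.005 m and z of plate_grip in the frame of jig between 0.072 and 0.078 m and angle between plate_grip's own z axis and vertical below 0.04 rad and angle between the x axis of plate_grip and the x axis of jig, either way round below 0.04 rad and value of joint clamp below 0.12 rad), for 0.2 s.
At the end, for the whole second after the job is handed in: Each drilled piece lies in the tray; each blank in a bay (centre within 8 mm along the jig, 10 mm across, height within 4 mm, upright within 0.1 rad); the plate is on both pins (centre within 5 mm, height within 3 mm, level and lined up within 0.04 rad), clamp shut (below 0.12 rad), at rest (all of step 4 and (x of blank1_c in the frame of jig between -0.068 and -0.052 m or x of blank1_c in the frame of jig between -0.008 and 0.008 m or x of blank1_c in the frame of jig between 0.052 and 0.068 m) and y of blank1_c in the frame of jig between -0.01 and 0.01 m and z of blank1_c in the frame of jig between 0.025 and 0.033 m and angle between each of blank1_c, blank2_c, blank3_c's own z axis and vertical below 0.1 rad and (x of blank2_c in the frame of jig between -0.068 and -0.052 m or x of blank2_c in the frame of jig between -0.008 and 0.008 m or x of blank2_c in the frame of jig between 0.052 and 0.068 m) and y of blank2_c in the frame of jig between -0.01 and 0.01 m and z of blank2_c in the frame of jig between 0.025 and 0.033 m and (x of blank3_c in the frame of jig between -0.068 and -0.052 m or x of blank3_c in the frame of jig between -0.008 and 0.008 m or x of blank3_c in the frame of jig between 0.052 and 0.068 m) and y of blank3_c in the frame of jig between -0.01 and 0.01 m and z of blank3_c in the frame of jig between 0.025 and 0.033 m and x of drilled1_c in the frame of tray_in between -0.09 and 0.09 m and y of drilled1_c in the frame of tray_in between -0.065 and 0.065 m and z of each of drilled1_c, drilled2_c, drilled3_c in the frame of tray_in below 0.03 m and x of drilled2_c in the frame of tray_in between -0.09 and 0.09 m and y of drilled2_c in the frame of tray_in between -0.065 and 0.065 m and x of drilled3_c in the frame of tray_in between -0.09 and 0.09 m and y of drilled3_c in the frame of tray_in between -0.065 and 0.065 m and linear speed of plate below 0.02 m/s); the robot touches nothing.
It fails at once if a bystander (brush, glue bottle, cup, hammer, sanding block, steel bar) is shoved more than 6 cm (distance of any of brush, glue, cup, mallet, sander, square from where it was at the start of the episode above 0.06 m).
It fails at once if the glue bottle or the cup is knocked over (angle between any of glue, cup's own z axis and vertical above 0.6 rad).
Of drilled1, drilled2, drilled3 only 1 to 2 are there at a start; the rules pass over those that are not, and their reading is None.
Of blank1, blank2, blank3 only 2 to 3 are there at a start; the rules pass over those that are not, and their reading is None.
At some moment in a run one of blank1, blank2, blank3, plate may be knocked a few centimetres aside while the robot is not near it.
Once in a run the grip may slacken for a moment while it holds something.
It also fails if it takes over 210 s, if anything falls off the work surface, if the arm or the gripper's body presses on something with over 40 N, if the wrist force passes 120 N, or if a joint passes its speed limit or range.

ROBOT

A 6-joint arm with a two-finger parallel gripper is mounted at the origin on the work surface. World frame = base frame: x ahead of the robot, y to its left, z up, the work surface at z = 0. Lengths are in m, angles in rad, forces in N, time in s.
With the tool pointing down it reaches from about 0.35 to 0.875 m from the base axis. Payload 4.2 kg.
Tool frame: the origin (TCP) lies at the very end of the fingers, on their centre line; the grasp point (between the pads) lies 19 mm behind it; z points along the fingers, y is the line along which they close (so a half turn about z gives the same grasp; the last joint's range is limited). The gripper opens to 87 mm and grips with 3 to 60 N. Pads are 19 mm wide; open, the fingers measure 117 mm over their backs; the gripper's body (75 mm by 190 mm) begins 51 mm behind the grasp point.
Start: joints at [1.604, 0.385, 0.008, 0, -1.194, -0.259], TCP at [0.14, 0.609, 0.189] pointing down, gripper open.
Joint ranges: [-3.14, 3.14], [-1.21, 2.06], [-1.07, 1.41], [-3.16, 2.05], [-2.99, -0.16], [-3.1, 3.1]. Speed limits (rad/s): [2.79, 2.79, 3.14, 3.14, 3.14, 3.14].

INTERFACE

Orientations are given as a unit quaternion [w, x, y, z].
In Python, from cell import sensors, optics, ctrl gives the robot as it stands.
- The arm moves only by the shell command python3 -m creep 'ROWS'. ROWS is JSON, a list of rows, each an object of numbers: "tx", "ty", "tz": the shift along the tool's x, y, z in cm; "roll": the turn about the tool's z in degrees; "fingers": the closure, from 0 (fully open) to 1 (shut). A call has 1 to 20 rows; each row shifts and turns the commanded pose from where the row before left it, along the tool's axes as they then stand; what a row does not reach is not made up. A row lasts 1/12 s, in which the tool goes at most 41.7 mm and 7.16 degrees, less where a joint would pass 70% of its speed; a pose out of reach is approached as far as the arm can. A call with a gripper value outside its range is refused whole. The fingers move at their own pace and stop on an object; the grip force is fixed at half the most. Time passes only in rows, so rows that do not move let the fingers close. It gives the time, the measured TCP pose, the force, the opening and the grip force at its end, in the units of the state.
- sensors.observe(): the state, without advancing time (a new reading comes with each control period).
- optics.capture(name): name is "side" or "top" or "wrist"; returns a dict with "img" (420x560x3 uint8, red, green, blue), "intrinsics" (3x3 intrinsics, pixels), "dist" ([k1, k2, p1, p2, k3] as OpenCV has them; the pictures are not rectified), "pose" (4x4, takes a point from camera to world coordinates); the wrist camera has in their place "mount" (4x4, takes a point from camera to tool coordinates, whose origin is the TCP and whose axes are the flange's). Camera axes: x right, y down, z forward; pixel columns grow to the right and rows downward; lengths in m; the calibration is good to about 2 mm. A picture is of the moment at which its call begins: read the wrist's pose just before it. There is no depth.
- ctrl.job_done(): hands the job in; it is judged then, once.
The state is a dict: "t": time; "joint_pos": joint angles; "dq": joint speeds; "tau": joint torques, N m; "tcp_pos": TCP position; "orientation": TCP orientation; "contact_force": force on the tool from outside, world axes, zero at the start; "moment": the same for the moment, N m; "gripper_width": opening from 0.0 (shut) to 1.0 (fully open); "finger_force": force on a finger pad.
Only numpy, scipy, OpenCV 4.12 (cv2) and the standard library are available. Lean on these libraries where they do the work, as an engineer would, in place of code of your own. Each camera call takes 0.05 s, during which the arm holds its last target. There are 200 camera calls.

## Working session

There is one attempt and no reset: what is moved stays moved. The work goes in short steps, Python scripts to look and compute and a shell command to move; the robot and the scene stay as the last step left them, time stands still between calls to the robot, and variables do not carry over. Pictures are saved under pics/ and viewed, at most 14 in all, crops included, and the job is handed in when it is done.

```bash
mkdir -p pics; ls; cat > h.py <<'E'
import numpy as np, cv2
from cell import sensors, optics, ctrl
from scipy.spatial.transform import Rotation as R
def snap(n):
    s=sensors.observe(); c=optics.capture(n)
    if 'pose' not in c:
        q=s['orientation']; T=np.eye(4); T[:3,:3]=R.from_quat([q[1],q[2],q[3],q[0]]).as_matrix(); T[:3,3]=s['tcp_pos']
        c['pose']=T@np.array(c['mount'])
    return c
def ray(c,uv,z):
    p=cv2.undistortPoints(np.array(uv,float).reshape(-1,1,2),np.array(c['intrinsics'],float),np.array(c['dist'],float)).reshape(-1,2)
    P=np.array(c['pose']); d=np.c_[p,np.ones(len(p))]@P[:3,:3].T; o=P[:3,3]
    return o+d*((z-o[2])/d[:,2])[:,None]
def proj(c,X):
    P=np.linalg.inv(np.array(c['pose']))
    return cv2.projectPoints(np.array(X,float).reshape(-1,3),cv2.Rodrigues(P[:3,:3])[0],P[:3,3],np.array(c['intrinsics'],float),np.array(c['dist'],float))[0].reshape(-1,2)
def save(c,n,f=1,crop=None):
    im=c['img'][:,:,::-1]
    if crop: im=im[crop[1]:crop[3],crop[0]:crop[2]]
    cv2.imwrite('pics/'+n+'.png',cv2.resize(im,None,fx=f,fy=f,interpolation=cv2.INTER_CUBIC))
E
python3 - <<'E'
from h import *
print(sensors.observe())
for n in('top','side'):
    c=snap(n); save(c,n+'0',1.4); print(n,np.array(c['pose']).round(3).tolist(),np.array(c['intrinsics']).tolist())
c=snap('wrist'); print(np.array(c['mount']).round(3).tolist())
E
```

```text
pics
{'t': 0.0, 'joint_pos': array([ 1.60359584e+00,  3.85592730e-01,  6.62371773e-03, -4.80965336e-04,
       -1.19399051e+00, -2.58603833e-01]), 'dq': array([ 0.00103111,  0.00024756,  0.00084222, -0.00051858,  0.00125476,
        0.00081192]), 'tau': array([-1.49541633e-03, -3.90665138e+01,  1.87405121e+01,  4.22037810e+00,
        1.09315210e-02, -1.90133719e-04]), 'tcp_pos': array([0.13976866, 0.6084818 , 0.1876397 ]), 'orientation': array([ 1.10258814e-03,  9.93622712e-01, -1.12750549e-01, -6.41138881e-05]), 'contact_force': array([-0.43475391,  0.1270987 ,  0.30407049]), 'moment': array([-0.03833431, -0.02570126,  0.02987026]), 'finger_force': 0.0, 'gripper_width': 0.9958024253818122}
top [[0.017, -0.991, 0.133, 0.435], [-1.0, -0.019, -0.013, 0.011], [0.016, -0.133, -0.991, 1.278], [0.0, 0.0, 0.0, 1.0]] [[442.861819881524, 0.0, 278.7855497477022], [0.0, 442.861819881524, 213.18989321148885], [0.0, 0.0, 1.0]]
side [[0.82, -0.456, 0.346, 0.278], [-0.572, -0.639, 0.514, -0.518], [-0.014, -0.619, -0.785, 0.854], [0.0, 0.0, 0.0, 1.0]] [[397.26749186868847, 0.0, 279.42920389437955], [0.0, 397.26749186868847, 205.6077217643951], [0.0, 0.0, 1.0]]
[[-0.001, -0.969, -0.247, 0.067], [1.0, -0.001, -0.001, -0.001], [0.001, -0.247, 0.969, -0.195], [0.0, 0.0, 0.0, 1.0]]
```

View pics/top0.png

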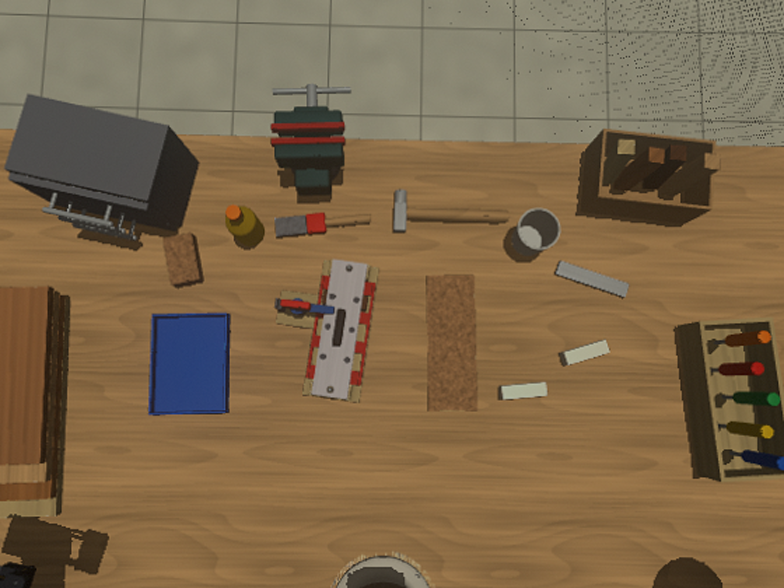

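View pics/side0.png

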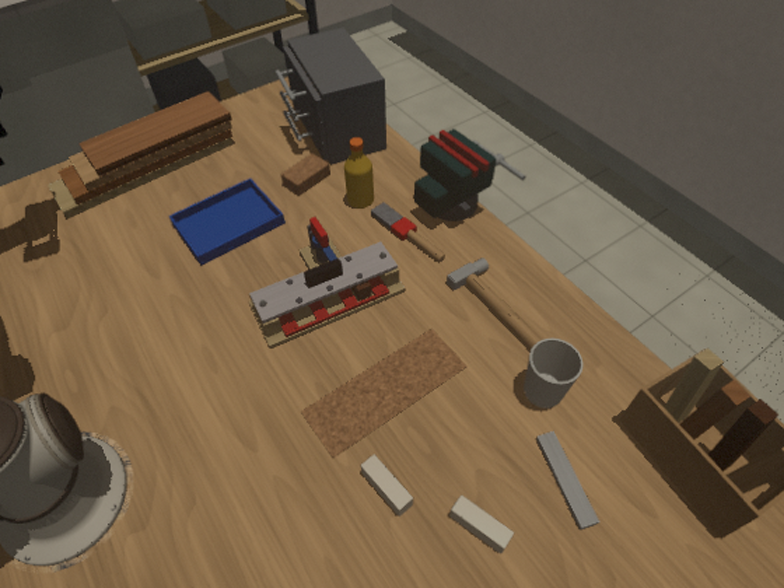

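The top picture shows the jig near (340,330) with its clamp knob at (297,305), the tray (190,365), the mat (452,343) and two blanks at (523,391) and (585,352). The side view agrees. Next I measure these from the top view and cross-check with the side view.

```bash
cat >> h.py <<'E'
def rect(c,mask,z,box=None,hull=True,k=0):
    m=mask.astype(np.uint8)
    if box: b=np.zeros_like(m); b[box[1]:box[3],box[0]:box[2]]=1; m=m*b
    if k: m=cv2.morphologyEx(m,cv2.MORPH_OPEN,np.ones((k,k),np.uint8))
    cs,_=cv2.findContours(m,cv2.RETR_EXTERNAL,cv2.CHAIN_APPROX_NONE)
    out=[]
    for q in sorted(cs,key=cv2.contourArea,reverse=True)[:4]:
        if cv2.contourArea(q)<12: continue
        P=ray(c,q.reshape(-1,2),z)[:,:2]
        (cx,cy),(w,h),a=cv2.minAreaRect((P*1000).astype(np.float32))
        if w<h: w,h,a=h,w,a+90
        a=(a+90)%180-90
        uv=q.reshape(-1,2).mean(0)
        out.append((round(cx/1000,4),round(cy/1000,4),round(w),round(h),round(a,1),uv.round().tolist()))
    return out
def hsv(c): 
    h=cv2.cvtColor(c['img'],cv2.COLOR_RGB2HSV).astype(int); return h[...,0],h[...,1],h[...,2]
def red(c): h,s,v=hsv(c); return ((h<6)|(h>174))&(s>170)&(v>90)
def blue(c): h,s,v=hsv(c); return (h>100)&(h<130)&(s>120)
def pale(c): h,s,v=hsv(c); return (v>170)&(s<70)
def go(x,y,z,phi=None):
    s=sensors.observe(); q=s['orientation']; M=R.from_quat([q[1],q[2],q[3],q[0]]).as_matrix()
    d=M.T@(np.array([x,y,z])-s['tcp_pos'])*100; cur=np.degrees(np.arctan2(M[1,0],M[0,0]))
    r=0 if phi is None else (cur-phi+90)%180-90
    print('t',round(s['t'],2),'tcp',s['tcp_pos'].round(4),'phi',round(cur,2),'w',round(s['gripper_width'],3),'| tx ty tz cm (before roll)',d.round(2),'roll',round(r,2),'q6',round(s['joint_pos'][5],2),'horiz',round(np.hypot(d[0],d[1]),1))
E
python3 - <<'E'
from h import *
t=snap('top');s=snap('side')
h,sa,v=hsv(t)
print('plate',rect(t,(v>110)&(sa<60),.058,(200,180,280,295),k=0))
print('handle',rect(t,(v<60),.092,(225,200,260,260)))
print('grip top',rect(t,red(t),.105,(190,205,232,228)))
print('tray',rect(t,blue(t),.028,(100,215,170,300)))
print('arm',rect(t,blue(t),.069,(190,205,250,240)))
print('mat',rect(t,(sa>70)&(h<18)&(v<160),.003,(295,190,350,300),k=3))
print('blanks',rect(t,pale(t),.034,(345,230,450,300)))
print('vals',t['img'][280,373],t['img'][245,325], t['img'][200,320],t['img'][235,242])
h,sa,v=hsv(s)
print('S handle',rect(s,(v<45),.092,(210,180,250,210)))
print('S grip',rect(s,red(s),.105,(215,150,245,190)))
print('S blanks',rect(s,pale(s),.034,(250,320,370,400)))
print('S tray',rect(s,blue(s),.028,(115,125,210,190)))
E
```

```text
plate [(0.5392, 0.0945, 269, 70, -7.2, [242.0, 234.0])]
handle [(0.538, 0.0928, 69, 15, -7.1, [242.0, 234.0])]
grip top [(0.5799, 0.1777, 53, 12, 84.7, [210.0, 217.0])]
tray [(0.4668, 0.394, 197, 147, 1.6, [134.0, 258.0]), (0.4641, 0.4662, 182, 4, 2.0, [108.0, 260.0])]
arm []
mat [(0.5211, -0.1334, 315, 158, 0.7, [322.0, 244.0])]
blanks [(0.4238, -0.274, 84, 25, -83.5, [374.0, 279.0]), (0.503, -0.4006, 85, 25, -73.1, [419.0, 251.0])]
vals [173 176 150] [116  83  51] [136  97  61] [57 47 41]
S handle [(0.5347, 0.0806, 71, 37, -7.4, [231.0, 195.0]), (0.5511, 0.1156, 28, 15, 84.8, [229.0, 183.0])]
S grip [(0.5798, 0.1739, 53, 12, 84.1, [227.0, 162.0])]
S blanks []
S tray [(0.4656, 0.3905, 197, 149, 2.0, [160.0, 152.0])]
```

```bash
python3 -c "
from h import *
go(.58,.177,.188,-97.2)"
```

```text
t 0.25 tcp [0.1399 0.6088 0.1882] phi -12.94 w 0.995 | tx ty tz cm (before roll) [52.57 32.23  0.06] roll 84.26 q6 -0.26 horiz 61.7
```

```bash
python3 -m creep '[{"tx":2.6,"ty":1.6},{"tx":2.6,"ty":1.6},{"tx":2.6,"ty":1.6},{"tx":2.6,"ty":1.6},{"tx":2.6,"ty":1.6},{"tx":2.6,"ty":1.6},{"tx":2.6,"ty":1.6},{"tx":2.6,"ty":1.6},{"tx":2.6,"ty":1.6},{"tx":2.6,"ty":1.6},{"tx":2.6,"ty":1.6},{"tx":2.6,"ty":1.6},{"tx":2.6,"ty":1.6},{"tx":2.6,"ty":1.6},{"tx":2.6,"ty":1.6},{"tx":2.6,"ty":1.6},{"tx":2.6,"ty":1.6},{"tx":2.6,"ty":1.6},{"tx":2.6,"ty":1.6},{"tx":2.6,"ty":1.6}]'
python3 -m creep '[{"roll":6},{"roll":6},{"roll":6},{"roll":6},{"roll":6},{"roll":6},{"roll":6},{"roll":6},{"roll":6},{"roll":6},{"roll":6},{"roll":6},{"roll":6},{"roll":6},{},{}]'
python3 -c "
from h import *
go(.58,.177,.078,-97.2)
c=snap('wrist'); save(c,'w1')
print(rect(c,red(c),.105))"
```

```text
t 0.25 tcp [0.1399 0.6088 0.1882] phi -12.94 w 0.995 | tx ty tz cm (before roll) [52.57 32.22 11.06] roll 84.26 q6 -0.26 horiz 61.7
[]invalid input
invalid input
```

View pics/w1.png

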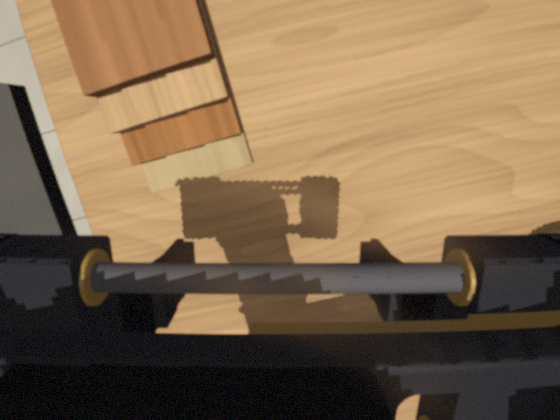

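The wrist view shows only bench and the fingers at (150,270) and (400,270), so the arm has not moved. The rows were refused, probably because every key is required.

```bash
python3 -m creep '[{"tx":2.6,"ty":1.6,"tz":0,"roll":0,"fingers":0}]'; python3 -m creep --help | head -20
```

```text
t: 0.38
tcp_pos: [0.1596, 0.5902, 0.1879]
orientation: [-0.001, 0.994, -0.111, -0.0]
contact_force: [0.5, 0.6, 0.1]
gripper_width: 1.0
finger_force: 0.0invalid input: not JSON, or not a number
```

```bash
python3 -m creep '[{"tx":2.6,"ty":1.6,"tz":0,"roll":0,"fingers":0},{"tx":2.6,"ty":1.6,"tz":0,"roll":0,"fingers":0},{"tx":2.6,"ty":1.6,"tz":0,"roll":0,"fingers":0},{"tx":2.6,"ty":1.6,"tz":0,"roll":0,"fingers":0},{"tx":2.6,"ty":1.6,"tz":0,"roll":0,"fingers":0},{"tx":2.6,"ty":1.6,"tz":0,"roll":0,"fingers":0},{"tx":2.6,"ty":1.6,"tz":0,"roll":0,"fingers":0},{"tx":2.6,"ty":1.6,"tz":0,"roll":0,"fingers":0},{"tx":2.6,"ty":1.6,"tz":0,"roll":0,"fingers":0},{"tx":2.6,"ty":1.6,"tz":0,"roll":0,"fingers":0},{"tx":2.6,"ty":1.6,"tz":0,"roll":0,"fingers":0},{"tx":2.6,"ty":1.6,"tz":0,"roll":0,"fingers":0},{"tx":2.6,"ty":1.6,"tz":0,"roll":0,"fingers":0},{"tx":2.6,"ty":1.6,"tz":0,"roll":0,"fingers":0},{"tx":2.6,"ty":1.6,"tz":0,"roll":0,"fingers":0},{"tx":2.6,"ty":1.6,"tz":0,"roll":0,"fingers":0},{"tx":2.6,"ty":1.6,"tz":0,"roll":0,"fingers":0},{"tx":2.6,"ty":1.6,"tz":0,"roll":0,"fingers":0},{"tx":2.6,"ty":1.6,"tz":0,"roll":0,"fingers":0}]'
python3 -m creep '[{"tx":0,"ty":0,"tz":0,"roll":6,"fingers":0},{"tx":0,"ty":0,"tz":0,"roll":6,"fingers":0},{"tx":0,"ty":0,"tz":0,"roll":6,"fingers":0},{"tx":0,"ty":0,"tz":0,"roll":6,"fingers":0},{"tx":0,"ty":0,"tz":0,"roll":6,"fingers":0},{"tx":0,"ty":0,"tz":0,"roll":6,"fingers":0},{"tx":0,"ty":0,"tz":0,"roll":6,"fingers":0},{"tx":0,"ty":0,"tz":0,"roll":6,"fingers":0},{"tx":0,"ty":0,"tz":0,"roll":6,"fingers":0},{"tx":0,"ty":0,"tz":0,"roll":6,"fingers":0},{"tx":0,"ty":0,"tz":0,"roll":6,"fingers":0},{"tx":0,"ty":0,"tz":0,"roll":6,"fingers":0},{"tx":0,"ty":0,"tz":0,"roll":6,"fingers":0},{"tx":0,"ty":0,"tz":0,"roll":6,"fingers":0},{"tx":0,"ty":0,"tz":0,"roll":0,"fingers":0},{"tx":0,"ty":0,"tz":0,"roll":0,"fingers":0}]'
python3 -c "
from h import *
go(.58,.177,.078,-97.2)
c=snap('wrist'); save(c,'w2')
print(rect(c,red(c),.105))"
```

```text
t: 1.97
tcp_pos: [0.5759, 0.1796, 0.1887]
orientation: [0.0, 0.994, -0.113, -0.0]
contact_force: [-0.2, 0.7, 0.0]
gripper_width: 1.001
finger_force: 0.0
t: 3.3
tcp_pos: [0.575, 0.1808, 0.1887]
orientation: [-0.0, -0.664, 0.748, 0.0]
contact_force: [-0.1, -0.0, -0.1]
gripper_width: 0.997
finger_force: 0.0
t 3.3 tcp [0.575  0.1808 0.1887] phi -96.78 w 0.997 | tx ty tz cm (before roll) [ 0.32 -0.54 11.07] roll 0.42 q6 -0.69 horiz 0.6
[(0.5415, 0.0637, 159, 9, -7.2, [300.0, 56.0]), (0.7128, 0.1448, 35, 29, 8.2, [114.0, 184.0]), (0.5188, 0.1404, 97, 13, -7.3, [335.0, 153.0]), (0.6065, 0.1293, 47, 12, -7.2, [229.0, 152.0])]
```

View pics/w2.png

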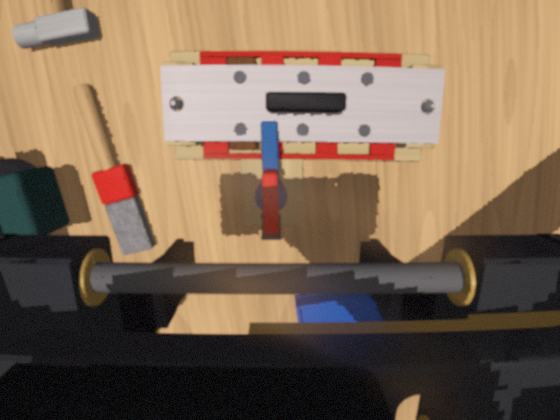

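The wrist view shows the plate at (303,104), its handle at (306,102), pins at (177,104) and (428,106), and the red grip bar from (271,172) to (271,238). I'll measure these from here.

```bash
python3 -c "
from h import *
c=snap('wrist')
print('grip',rect(c,red(c),.105,(255,170,290,236)))
h,s,v=hsv(c)
print('plate',rect(c,(v>125)&(s<60),.058,(155,60,450,148),k=3))
print('handle',rect(c,(v<70),.092,(255,85,355,116)))
print('pins',ray(c,[[177,104],[428,106]],.066).round(4))
"
```

```text
grip [(0.5822, 0.1944, 22, 12, 83.2, [270.0, 221.0]), (0.5784, 0.1574, 12, 11, 83.1, [269.0, 179.0])]
plate [(0.5401, 0.0965, 270, 71, -7.3, [300.0, 104.0])]
handle [(0.5403, 0.0979, 66, 16, -6.7, [305.0, 102.0])]
pins [[0.6567 0.0828 0.066 ]
 [0.4234 0.1116 0.066 ]]
```

```bash
python3 -m creep '[{"tx":0.2,"ty":-0.6,"tz":1.6,"roll":0.4,"fingers":0},{"tx":0,"ty":0,"tz":1.6,"roll":0,"fingers":0},{"tx":0,"ty":0,"tz":1.6,"roll":0,"fingers":0},{"tx":0,"ty":0,"tz":1.6,"roll":0,"fingers":0},{"tx":0,"ty":0,"tz":1.6,"roll":0,"fingers":0},{"tx":0,"ty":0,"tz":1.6,"roll":0,"fingers":0},{"tx":0,"ty":0,"tz":1.5,"roll":0,"fingers":0},{"tx":0,"ty":0,"tz":0,"roll":0,"fingers":0.5},{"tx":0,"ty":0,"tz":0,"roll":0,"fingers":1},{"tx":0,"ty":0,"tz":0,"roll":0,"fingers":1},{"tx":0,"ty":0,"tz":0,"roll":0,"fingers":1},{"tx":0,"ty":0,"tz":0,"roll":0,"fingers":1},{"tx":0,"ty":0,"tz":0,"roll":0,"fingers":1},{"tx":0,"ty":0,"tz":0,"roll":0,"fingers":1},{"tx":0,"ty":0,"tz":0,"roll":0,"fingers":1},{"tx":0,"ty":0,"tz":0,"roll":0,"fingers":1}]'; python3 -c "
from h import *
go(.5805,.1785,.078,-97.2)"
```

```text
t: 4.73
tcp_pos: [0.5808, 0.1781, 0.0779]
orientation: [0.0, -0.66, 0.751, -0.0]
contact_force: [-0.3, -0.0, 0.9]
gripper_width: 0.401
finger_force: 0.0
t 4.73 tcp [0.5808 0.1781 0.0779] phi -97.34 w 0.401 | tx ty tz cm (before roll) [-0.03  0.04 -0.01] roll -0.14 q6 -0.69 horiz 0.0
```

Aligned; the fingers are still closing. I'll finish the grip, then turn counter-clockwise (negative roll).

```bash
python3 -m creep '[{"tx":0,"ty":0,"tz":0,"roll":0,"fingers":1},{"tx":0,"ty":0,"tz":0,"roll":0,"fingers":1},{"tx":0,"ty":0,"tz":0,"roll":0,"fingers":1},{"tx":0,"ty":0,"tz":0,"roll":0,"fingers":1},{"tx":0,"ty":0,"tz":0,"roll":0,"fingers":1},{"tx":0,"ty":0,"tz":0,"roll":0,"fingers":1},{"tx":0,"ty":0,"tz":0,"roll":0,"fingers":1},{"tx":0,"ty":0,"tz":0,"roll":0,"fingers":1}]'
python3 -m creep '[{"tx":0,"ty":0,"tz":0,"roll":-3,"fingers":1},{"tx":0,"ty":0,"tz":0,"roll":-3,"fingers":1},{"tx":0,"ty":0,"tz":0,"roll":-3,"fingers":1},{"tx":0,"ty":0,"tz":0,"roll":-3,"fingers":1},{"tx":0,"ty":0,"tz":0,"roll":-4,"fingers":1},{"tx":0,"ty":0,"tz":0,"roll":-4,"fingers":1},{"tx":0,"ty":0,"tz":0,"roll":-5,"fingers":1},{"tx":0,"ty":0,"tz":0,"roll":-5,"fingers":1},{"tx":0,"ty":0,"tz":0,"roll":-5,"fingers":1},{"tx":0,"ty":0,"tz":0,"roll":-5,"fingers":1},{"tx":0,"ty":0,"tz":0,"roll":-5,"fingers":1},{"tx":0,"ty":0,"tz":0,"roll":-6,"fingers":1},{"tx":0,"ty":0,"tz":0,"roll":-6,"fingers":1},{"tx":0,"ty":0,"tz":0,"roll":-6,"fingers":1},{"tx":0,"ty":0,"tz":0,"roll":-6,"fingers":1},{"tx":0,"ty":0,"tz":0,"roll":-6,"fingers":1},{"tx":0,"ty":0,"tz":0,"roll":-6,"fingers":1},{"tx":0,"ty":0,"tz":0,"roll":-5,"fingers":1},{"tx":0,"ty":0,"tz":0,"roll":0,"fingers":1},{"tx":0,"ty":0,"tz":0,"roll":0,"fingers":1}]'; python3 -c "
from h import *
go(.5805,.1785,.078,-11)"
```

```text
t: 5.4
tcp_pos: [0.5807, 0.1781, 0.0778]
orientation: [-0.0, -0.66, 0.751, 0.0]
contact_force: [0.3, -0.3, 0.8]
gripper_width: 0.009
finger_force: 0.0
t: 7.07
tcp_pos: [0.5808, 0.1781, 0.0778]
orientation: [-0.0, 0.995, -0.1, 0.0]
contact_force: [-0.3, -0.4, 1.5]
gripper_width: 0.004
finger_force: 0.0
t 7.07 tcp [0.5808 0.1781 0.0778] phi -11.47 w 0.004 | tx ty tz cm (before roll) [-0.04 -0.03 -0.02] roll -0.47 q6 0.81 horiz 0.0
```

```bash
python3 -c "
from h import *
c=snap('wrist'); s=snap('side'); t=snap('top')
a=c['img'][:,:,::-1]; b=cv2.resize(s['img'][120:240,160:300,::-1],(420,360)); d=cv2.resize(t['img'][150:270,180:320,::-1],(420,360))
out=np.zeros((600,800,3),np.uint8); out[:240,:320]=cv2.resize(a,(320,240)); out[240:,:400]=cv2.resize(b,(400,360)); out[240:,400:]=cv2.resize(d,(400,360))
cv2.imwrite('pics/m3.png',out)"
```

```text
(no output)
```

View pics/m3.png

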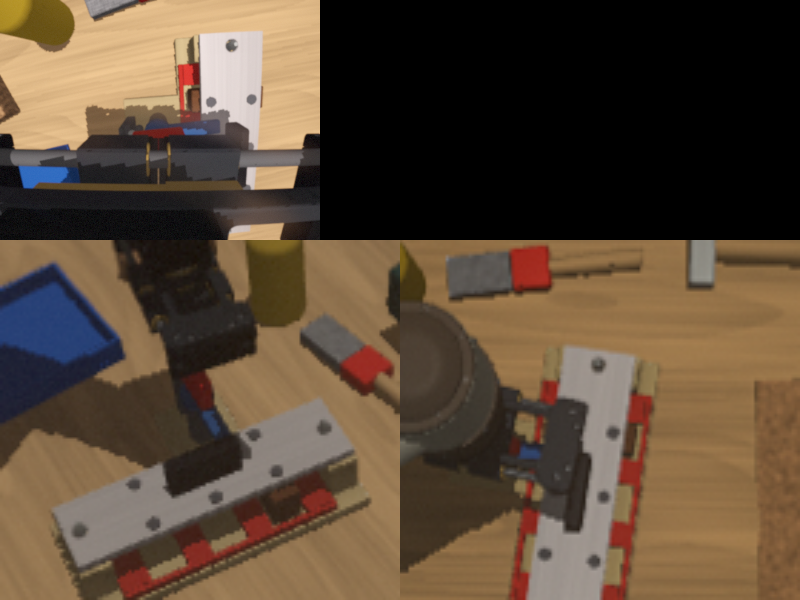

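The mosaic shows the clamp still shut, with the red bar at side-crop (200,385) unoccluded and the closed fingers apparently beyond or above it. I'll project the reported TCP into the views to see where it should appear.

```bash
python3 -c "
from h import *
s=snap('side'); o=sensors.observe(); p=o['tcp_pos']
print(p,proj(s,[p,p+[0,0,.1],[.5805,.1785,.105],[.5805,.1785,.071]]).round())
print(rect(s,red(s),.105,(215,150,245,190)))
im=s['img'][100:200,170:290,::-1].copy()
cv2.imwrite('pics/s4.png',cv2.resize(im,(720,600),interpolation=cv2.INTER_CUBIC))"
```

```text
[0.58077295 0.17807715 0.07775521] [[228. 168.]
 [223. 140.]
 [226. 161.]
 [228. 169.]]
[]
```

View pics/s4.png

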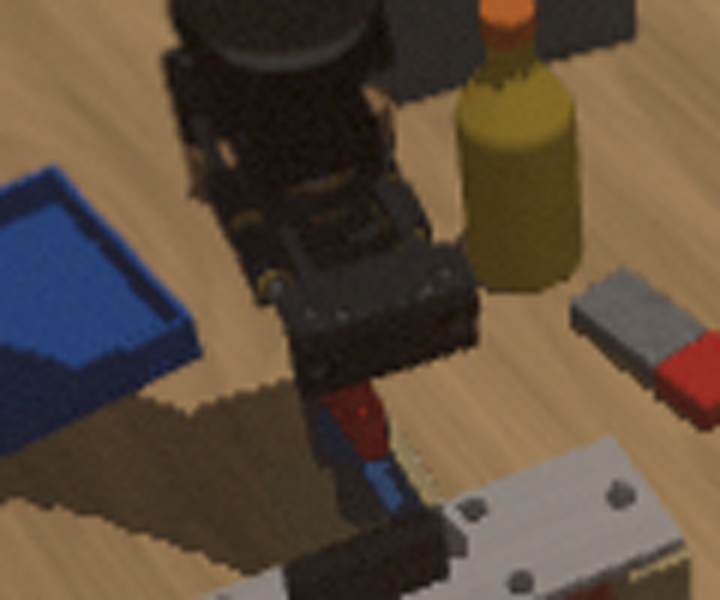

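```bash
python3 -c "
from h import *
s=snap('side'); w=snap('wrist'); o=sensors.observe(); p=o['tcp_pos']; print(o['contact_force'],o['moment'],o['joint_pos'].round(3))
print('body edge',proj(s,[[.562,.085,.148],[.58,.141,.148]]).round())
print('wrist tcp,grasp,bar top ends',proj(w,[p,p+[0,0,.019],p+[0,0,.07],[.5840,.206,.105],[.577,.1505,.105]]).round())
h,sa,v=hsv(w); m=red(w); print([ (x[-1]) for x in rect(w,m,.105)], [x[-1] for x in rect(w,blue(w),.069)])
cv2.imwrite('pics/w5.png',w['img'][:,:,::-1])"
```

```text
[ 0.18413742 -0.33669013 -0.78847482] [-0.02944132  0.01065792  0.00559433] [ 0.564  0.452 -0.184 -0.    -0.934  0.808]
body edge [[237. 173.]
 [232. 157.]]
wrist tcp,grasp,bar top ends [[279. 238.]
 [279. 249.]
 [279. 292.]
 [228. 258.]
 [330. 251.]]
[[325.0, 147.0], [278.0, 232.0], [251.0, 1.0]] [[83.0, 307.0], [341.0, 231.0], [104.0, 259.0]]
```

View pics/w5.png

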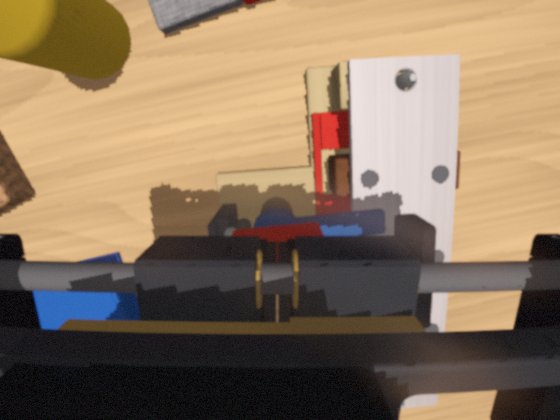

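The red bar stays visible where a fingertip at the reported TCP would hide it. So the tips seem to sit about 27 mm above the reported TCP, and they closed on top of the bar. Going lower with the fingers astride the bar is safe either way. I'll open, turn back, and look at z = 0.062 before closing.

```bash
python3 -m creep '[{"tx":0,"ty":0,"tz":-1,"roll":0,"fingers":0},{"tx":0,"ty":0,"tz":-1,"roll":0,"fingers":0},{"tx":0,"ty":0,"tz":0,"roll":6,"fingers":0},{"tx":0,"ty":0,"tz":0,"roll":6,"fingers":0},{"tx":0,"ty":0,"tz":0,"roll":6,"fingers":0},{"tx":0,"ty":0,"tz":0,"roll":6,"fingers":0},{"tx":0,"ty":0,"tz":0,"roll":6,"fingers":0},{"tx":0,"ty":0,"tz":0,"roll":6,"fingers":0},{"tx":0,"ty":0,"tz":0,"roll":6,"fingers":0},{"tx":0,"ty":0,"tz":0,"roll":6,"fingers":0},{"tx":0,"ty":0,"tz":0,"roll":6,"fingers":0},{"tx":0,"ty":0,"tz":0,"roll":6,"fingers":0},{"tx":0,"ty":0,"tz":0,"roll":6,"fingers":0},{"tx":0,"ty":0,"tz":0,"roll":6,"fingers":0},{"tx":0,"ty":0,"tz":0,"roll":6,"fingers":0},{"tx":0,"ty":0,"tz":0,"roll":6,"fingers":0},{"tx":0,"ty":0,"tz":0,"roll":1.7,"fingers":0},{"tx":0,"ty":0,"tz":0,"roll":0,"fingers":0},{"tx":0,"ty":0,"tz":0,"roll":0,"fingers":0}]'
python3 -m creep '[{"tx":0,"ty":0,"tz":1.2,"roll":0,"fingers":0},{"tx":0,"ty":0,"tz":1.2,"roll":0,"fingers":0},{"tx":0,"ty":0,"tz":1.2,"roll":0,"fingers":0},{"tx":0,"ty":0,"tz":0,"roll":0,"fingers":0},{"tx":0,"ty":0,"tz":0,"roll":0,"fingers":0}]'
python3 -c "
from h import *
go(.5805,.1785,.062,-97.2)
c=snap('wrist'); save(c,'w6')"
```

```text
t: 8.95
tcp_pos: [0.5812, 0.1783, 0.0989]
orientation: [0.001, -0.663, 0.749, -0.0]
contact_force: [0.7, 0.1, 0.2]
gripper_width: 1.001
finger_force: 0.0
t: 9.37
tcp_pos: [0.5807, 0.178, 0.0618]
orientation: [-0.0, -0.663, 0.749, -0.0]
contact_force: [0.1, -0.9, 1.2]
gripper_width: 1.001
finger_force: 0.0
t 9.37 tcp [0.5807 0.178  0.0618] phi -96.99 w 1.001 | tx ty tz cm (before roll) [-0.05  0.02 -0.02] roll 0.21 q6 -0.69 horiz 0.1
```

View pics/w6.png

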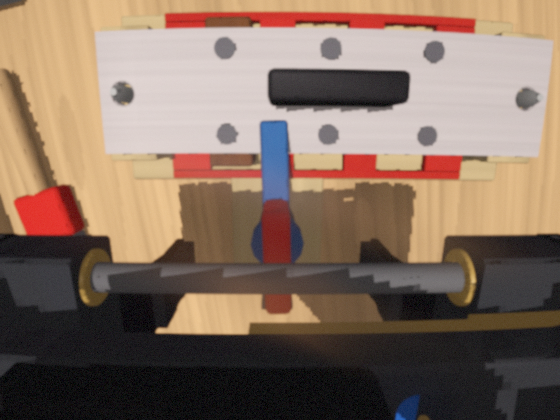

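The bar runs through (277,255), centred between the open fingertips (~180 and ~375), and the tool is clear of everything else. Closing now.

```bash
python3 -m creep '[{"tx":0,"ty":0,"tz":0,"roll":0.2,"fingers":0.5},{"tx":0,"ty":0,"tz":0,"roll":0,"fingers":1},{"tx":0,"ty":0,"tz":0,"roll":0,"fingers":1},{"tx":0,"ty":0,"tz":0,"roll":0,"fingers":1},{"tx":0,"ty":0,"tz":0,"roll":0,"fingers":1},{"tx":0,"ty":0,"tz":0,"roll":0,"fingers":1},{"tx":0,"ty":0,"tz":0,"roll":0,"fingers":1},{"tx":0,"ty":0,"tz":0,"roll":0,"fingers":1},{"tx":0,"ty":0,"tz":0,"roll":0,"fingers":1},{"tx":0,"ty":0,"tz":0,"roll":0,"fingers":1},{"tx":0,"ty":0,"tz":0,"roll":0,"fingers":1},{"tx":0,"ty":0,"tz":0,"roll":0,"fingers":1},{"tx":0,"ty":0,"tz":0,"roll":0,"fingers":1},{"tx":0,"ty":0,"tz":0,"roll":0,"fingers":1},{"tx":0,"ty":0,"tz":0,"roll":0,"fingers":1},{"tx":0,"ty":0,"tz":0,"roll":0,"fingers":1},{"tx":0,"ty":0,"tz":0,"roll":0,"fingers":1},{"tx":0,"ty":0,"tz":0,"roll":0,"fingers":1}]'
```

```text
t: 10.92
tcp_pos: [0.5807, 0.1781, 0.0617]
orientation: [-0.0, -0.661, 0.75, 0.0]
contact_force: [-0.1, -0.0, -0.9]
gripper_width: 0.155
finger_force: 29.8
```

```bash
python3 -m creep '[{"tx":0,"ty":0,"tz":0,"roll":-3,"fingers":1},{"tx":0,"ty":0,"tz":0,"roll":-3,"fingers":1},{"tx":0,"ty":0,"tz":0,"roll":-3,"fingers":1},{"tx":0,"ty":0,"tz":0,"roll":-3,"fingers":1},{"tx":0,"ty":0,"tz":0,"roll":-4,"fingers":1},{"tx":0,"ty":0,"tz":0,"roll":-4,"fingers":1},{"tx":0,"ty":0,"tz":0,"roll":-5,"fingers":1},{"tx":0,"ty":0,"tz":0,"roll":-5,"fingers":1},{"tx":0,"ty":0,"tz":0,"roll":-5,"fingers":1},{"tx":0,"ty":0,"tz":0,"roll":-5,"fingers":1},{"tx":0,"ty":0,"tz":0,"roll":-5,"fingers":1},{"tx":0,"ty":0,"tz":0,"roll":-6,"fingers":1},{"tx":0,"ty":0,"tz":0,"roll":-6,"fingers":1},{"tx":0,"ty":0,"tz":0,"roll":-6,"fingers":1},{"tx":0,"ty":0,"tz":0,"roll":-6,"fingers":1},{"tx":0,"ty":0,"tz":0,"roll":-6,"fingers":1},{"tx":0,"ty":0,"tz":0,"roll":-6,"fingers":1},{"tx":0,"ty":0,"tz":0,"roll":-5,"fingers":1},{"tx":0,"ty":0,"tz":0,"roll":0,"fingers":1},{"tx":0,"ty":0,"tz":0,"roll":0,"fingers":1}]'; python3 -c "
from h import *
go(.5805,.1785,.062,-11)
s=snap('side');t=snap('top');w=snap('wrist')
print(rect(w,blue(w),.069),rect(w,red(w),.105)); print(rect(s,blue(s),.069,(200,140,280,210)))"
```

```text
t: 12.58
tcp_pos: [0.5812, 0.1786, 0.0617]
orientation: [-0.0, 0.995, -0.099, 0.0]
contact_force: [0.8, 0.9, -1.7]
gripper_width: 0.156
finger_force: 29.9
t 12.58 tcp [0.5812 0.1786 0.0617] phi -11.36 w 0.156 | tx ty tz cm (before roll) [-0.07  0.02 -0.03] roll -0.36 q6 0.81 horiz 0.1
[(0.5592, 0.3237, 59, 31, 79.4, [70.0, 309.0]), (0.636, 0.1694, 29, 14, -11.0, [276.0, 146.0])] [(0.6305, 0.1424, 37, 17, -7.0, [330.0, 147.0]), (0.5963, 0.1768, 26, 13, -11.4, [277.0, 237.0]), (0.5612, 0.1838, 12, 9, 78.7, [277.0, 303.0]), (0.5978, 0.1502, 12, 9, -82.0, [331.0, 225.0])]
[(0.6281, 0.1657, 38, 11, -12.7, [245.0, 165.0])]
```

Clamp swung to about 1.5 rad (blue arm now at −11° in world). I'll release, rise, and move over the plate handle.

```bash
python3 -m creep '[{"tx":0,"ty":0,"tz":0,"roll":0,"fingers":0.5},{"tx":0,"ty":0,"tz":0,"roll":0,"fingers":0.5},{"tx":0,"ty":0,"tz":0,"roll":0,"fingers":0.5},{"tx":0,"ty":0,"tz":0,"roll":0,"fingers":0.5},{"tx":0,"ty":0,"tz":0,"roll":0,"fingers":0.5},{"tx":0,"ty":0,"tz":-2,"roll":0,"fingers":0.5},{"tx":0,"ty":0,"tz":-2,"roll":0,"fingers":0.5},{"tx":0,"ty":0,"tz":-2,"roll":0,"fingers":0},{"tx":0,"ty":0,"tz":-2,"roll":0,"fingers":0},{"tx":0,"ty":0,"tz":-2,"roll":0,"fingers":0},{"tx":-0.6,"ty":2,"tz":0,"roll":-2,"fingers":0},{"tx":-0.6,"ty":2,"tz":0,"roll":-2,"fingers":0},{"tx":-0.6,"ty":2,"tz":0,"roll":0,"fingers":0},{"tx":-0.6,"ty":2,"tz":0,"roll":0,"fingers":0},{"tx":0,"ty":0,"tz":0,"roll":0,"fingers":0},{"tx":0,"ty":0,"tz":0,"roll":0,"fingers":0}]'; python3 -c "
from h import *
go(.540,.0968,.062,-7.2)
c=snap('wrist'); h,s,v=hsv(c)
save(c,'w7')
print('plate',rect(c,(v>125)&(s<60),.058,k=3))
print('blue',rect(c,blue(c),.069))
s=snap('side'); print(proj(s,[sensors.observe()['tcp_pos']]))
cv2.imwrite('pics/s7.png',cv2.resize(s['img'][100:220,160:300,::-1],(700,600),interpolation=cv2.INTER_CUBIC))"
```

```text
t: 14.07
tcp_pos: [0.5447, 0.1019, 0.1622]
orientation: [-0.0, 0.998, -0.064, 0.0]
contact_force: [1.2, 0.5, 0.1]
gripper_width: 0.987
finger_force: 0.0
t 14.07 tcp [0.5447 0.1019 0.1622] phi -7.31 w 0.987 | tx ty tz cm (before roll) [-0.4   0.57 10.02] roll -0.11 q6 0.97 horiz 0.7
plate [(0.6149, 0.0871, 118, 71, -7.4, [284.0, 120.0]), (0.4333, 0.1102, 71, 32, 82.6, [284.0, 308.0]), (0.7238, 0.1939, 55, 15, 80.1, [140.0, 5.0]), (0.5231, 0.0819, 40, 15, -6.6, [301.0, 222.0])]
blue [(0.5592, 0.328, 94, 38, 87.1, [44.0, 220.0]), (0.6282, 0.1694, 43, 14, -10.8, [187.0, 118.0])]
[[226.53895092 168.05767658]]
```

View pics/s7.png

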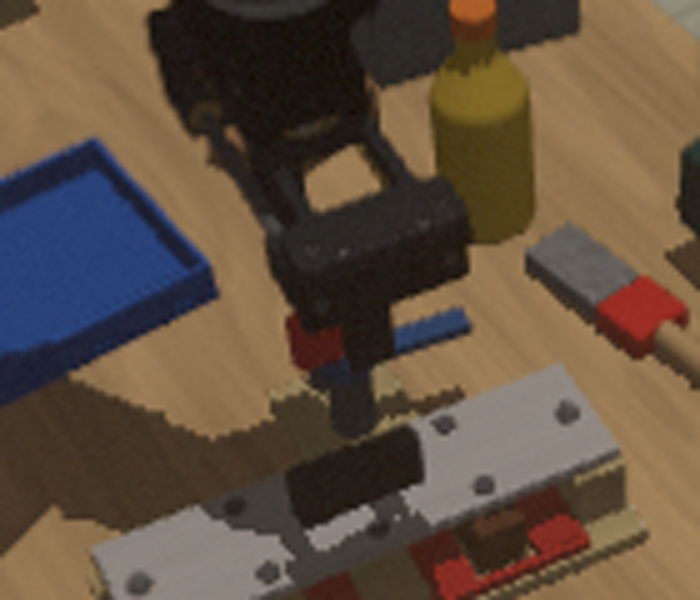

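```bash
python3 -c "
from h import *
s=snap('side'); p=sensors.observe()['tcp_pos']
for d in (0,.03): print(d,((proj(s,[p+[-.0055,-.0435,d],p+[-.007,-.0585,d],p+[-.007+.01,-.0585,d],p+[-.007-.01,-.0585,d]])-[160,100])*5).round())"
```

```text
0 [[369. 400.]
 [383. 421.]
 [401. 411.]
 [364. 430.]]
0.03 [[362. 356.]
 [376. 377.]
 [395. 367.]
 [357. 386.]]
```

The near fingertip ends at crop (370,365), which matches tips about 30 mm above the reported TCP (d ≈ 0.03). I'll plan with that offset. Next: descend over the handle to TCP z = 0.038 (tips ~0.068) and grip.

```bash
python3 -m creep '[{"tx":-0.4,"ty":0.6,"tz":0,"roll":0,"fingers":0},{"tx":0,"ty":0,"tz":2,"roll":0,"fingers":0},{"tx":0,"ty":0,"tz":2,"roll":0,"fingers":0},{"tx":0,"ty":0,"tz":2,"roll":0,"fingers":0},{"tx":0,"ty":0,"tz":2,"roll":0,"fingers":0},{"tx":0,"ty":0,"tz":2,"roll":0,"fingers":0},{"tx":0,"ty":0,"tz":1,"roll":0,"fingers":0},{"tx":0,"ty":0,"tz":0.7,"roll":0,"fingers":0},{"tx":0,"ty":0,"tz":0.7,"roll":0,"fingers":0},{"tx":0,"ty":0,"tz":0,"roll":0,"fingers":0}]'; python3 -m creep '[{"tx":0,"ty":0,"tz":0,"roll":0,"fingers":0.5},{"tx":0,"ty":0,"tz":0,"roll":0,"fingers":1},{"tx":0,"ty":0,"tz":0,"roll":0,"fingers":1},{"tx":0,"ty":0,"tz":0,"roll":0,"fingers":1},{"tx":0,"ty":0,"tz":0,"roll":0,"fingers":1},{"tx":0,"ty":0,"tz":0,"roll":0,"fingers":1},{"tx":0,"ty":0,"tz":0,"roll":0,"fingers":1},{"tx":0,"ty":0,"tz":0,"roll":0,"fingers":1},{"tx":0,"ty":0,"tz":0,"roll":0,"fingers":1},{"tx":0,"ty":0,"tz":0,"roll":0,"fingers":1},{"tx":0,"ty":0,"tz":0,"roll":0,"fingers":1},{"tx":0,"ty":0,"tz":0,"roll":0,"fingers":1},{"tx":0,"ty":0,"tz":0,"roll":0,"fingers":1},{"tx":0,"ty":0,"tz":0,"roll":0,"fingers":1},{"tx":0,"ty":0,"tz":0,"roll":0,"fingers":1},{"tx":0,"ty":0,"tz":0,"roll":0,"fingers":1},{"tx":0,"ty":0,"tz":0,"roll":0,"fingers":1},{"tx":0,"ty":0,"tz":0,"roll":0,"fingers":1}]'; python3 -c "
from h import *
go(.540,.0968,.038,-7.2)"
```

```text
t: 15.05
tcp_pos: [0.5398, 0.0973, 0.037]
orientation: [0.0, 0.998, -0.063, -0.001]
contact_force: [-0.6, 0.2, 0.0]
gripper_width: 1.0
finger_force: 0.0
t: 16.55
tcp_pos: [0.5399, 0.0967, 0.0377]
orientation: [0.0, 0.998, -0.063, -0.0]
contact_force: [0.0, -4.4, 1.1]
gripper_width: 0.18
finger_force: 30.0
t 16.55 tcp [0.5399 0.0967 0.0377] phi -7.24 w 0.18 | tx ty tz cm (before roll) [ 0.01 -0.01 -0.03] roll -0.04 q6 0.97 horiz 0.0
```

```bash
python3 -m creep '[{"tx":0,"ty":0,"tz":-0.5,"roll":0,"fingers":1},{"tx":0,"ty":0,"tz":-0.5,"roll":0,"fingers":1},{"tx":0,"ty":0,"tz":-1,"roll":0,"fingers":1},{"tx":0,"ty":0,"tz":-1,"roll":0,"fingers":1},{"tx":0,"ty":0,"tz":-1,"roll":0,"fingers":1},{"tx":0,"ty":0,"tz":-1,"roll":0,"fingers":1},{"tx":0,"ty":0,"tz":-1,"roll":0,"fingers":1},{"tx":0,"ty":0,"tz":0,"roll":0,"fingers":1},{"tx":0,"ty":0,"tz":0,"roll":0,"fingers":1}]'; python3 -c "
from h import *
go(.521,-.133,-.008,-7.2)"
```

```text
t: 17.3
tcp_pos: [0.5406, 0.0977, 0.0988]
orientation: [-0.001, 0.998, -0.063, 0.001]
contact_force: [-0.2, -0.7, -5.3]
gripper_width: 0.182
finger_force: 30.0
t 17.3 tcp [0.5406 0.0977 0.0988] phi -7.24 w 0.182 | tx ty tz cm (before roll) [ 0.94 23.15 10.64] roll -0.04 q6 0.97 horiz 23.2
```

Plate lifted (−5.3 N in z fits 0.5 kg). Next I carry it to the mat.

```bash
python3 -m creep '[{"tx":0.1,"ty":1.3,"tz":0,"roll":0,"fingers":1},{"tx":0.1,"ty":2,"tz":0,"roll":0,"fingers":1},{"tx":0.1,"ty":2.5,"tz":0,"roll":0,"fingers":1},{"tx":0.1,"ty":2.5,"tz":0,"roll":0,"fingers":1},{"tx":0.1,"ty":2.5,"tz":0,"roll":0,"fingers":1},{"tx":0.1,"ty":2.5,"tz":0,"roll":0,"fingers":1},{"tx":0.1,"ty":2.5,"tz":0,"roll":0,"fingers":1},{"tx":0.1,"ty":2.5,"tz":0,"roll":0,"fingers":1},{"tx":0.1,"ty":2.5,"tz":0,"roll":0,"fingers":1},{"tx":0,"ty":1.5,"tz":0,"roll":0,"fingers":1},{"tx":0,"ty":0.8,"tz":1,"roll":0,"fingers":1},{"tx":0,"ty":0,"tz":2,"roll":0,"fingers":1},{"tx":0,"ty":0,"tz":2,"roll":0,"fingers":1},{"tx":0,"ty":0,"tz":2,"roll":0,"fingers":1},{"tx":0,"ty":0,"tz":1.5,"roll":0,"fingers":1},{"tx":0,"ty":0,"tz":1,"roll":0,"fingers":1},{"tx":0,"ty":0,"tz":0.5,"roll":0,"fingers":1},{"tx":0,"ty":0,"tz":0.3,"roll":0,"fingers":1},{"tx":0,"ty":0,"tz":0,"roll":0,"fingers":1}]'; python3 -c "
from h import *
go(.521,-.133,-.008,-7.2)"
```

```text
t: 18.88
tcp_pos: [0.5201, -0.133, -0.0056]
orientation: [0.0, 0.998, -0.063, -0.0]
contact_force: [0.4, 0.3, -4.6]
gripper_width: 0.182
finger_force: 30.0
t 18.88 tcp [ 0.5201 -0.133  -0.0056] phi -7.22 w 0.182 | tx ty tz cm (before roll) [ 0.09 -0.01  0.24] roll -0.02 q6 1.39 horiz 0.1
```

```bash
python3 -m creep '[{"tx":0,"ty":0,"tz":0.2,"roll":0,"fingers":1},{"tx":0,"ty":0,"tz":0.15,"roll":0,"fingers":1},{"tx":0,"ty":0,"tz":0,"roll":0,"fingers":1},{"tx":0,"ty":0,"tz":0,"roll":0,"fingers":0.4},{"tx":0,"ty":0,"tz":0,"roll":0,"fingers":0.4},{"tx":0,"ty":0,"tz":0,"roll":0,"fingers":0.4},{"tx":0,"ty":0,"tz":0,"roll":0,"fingers":0.4},{"tx":0,"ty":0,"tz":0,"roll":0,"fingers":0.4},{"tx":0,"ty":0,"tz":0,"roll":0,"fingers":0.4},{"tx":0,"ty":0,"tz":-1.5,"roll":0,"fingers":0.4},{"tx":0,"ty":0,"tz":-2,"roll":0,"fingers":0.4},{"tx":0,"ty":0,"tz":-2,"roll":0,"fingers":0.4},{"tx":0,"ty":0,"tz":-2,"roll":0,"fingers":0.4},{"tx":0,"ty":0,"tz":-2,"roll":0,"fingers":0.4},{"tx":0,"ty":0,"tz":-2,"roll":0,"fingers":0.2},{"tx":0,"ty":0,"tz":-2,"roll":0,"fingers":0.2},{"tx":0,"ty":0,"tz":-2,"roll":0,"fingers":0.2},{"tx":0,"ty":0,"tz":-2,"roll":0,"fingers":0.2}]'
python3 -m creep '[{"tx":-0.3,"ty":-2.5,"tz":0,"roll":0,"fingers":0.2},{"tx":-0.3,"ty":-2.5,"tz":0,"roll":0,"fingers":0.2},{"tx":-0.3,"ty":-2.5,"tz":0,"roll":0,"fingers":0.2},{"tx":-0.3,"ty":-2.5,"tz":0,"roll":0,"fingers":0.2},{"tx":-0.3,"ty":-2.5,"tz":0,"roll":0,"fingers":0.2},{"tx":-0.3,"ty":-2.5,"tz":0,"roll":0,"fingers":0.2},{"tx":-0.5,"ty":-2.5,"tz":0,"roll":0,"fingers":0.2},{"tx":-0.5,"ty":-2.5,"tz":0,"roll":0,"fingers":0.2},{"tx":-0.5,"ty":-2.5,"tz":0,"roll":0,"fingers":0.2},{"tx":-0.5,"ty":-0.5,"tz":0,"roll":0,"fingers":0.2},{"tx":0,"ty":0,"tz":0,"roll":0,"fingers":0.2}]'
python3 -c "
from h import *
go(.5399,.0967,.19,-7.2)
c=snap('wrist'); save(c,'w8')
t=snap('top'); h,s,v=hsv(t)
print('plate',rect(t,(v>110)&(s<60),.011,(290,180,345,300)))
print('handle',rect(t,(v<60),.045,(300,220,345,270)))
print('blanks',rect(t,pale(t),.034,(345,230,450,300)))"
```

```text
t: 20.38
tcp_pos: [0.5198, -0.133, 0.1673]
orientation: [-0.0, 0.998, -0.063, 0.0]
contact_force: [1.0, -0.8, -0.1]
gripper_width: 0.774
finger_force: 0.0
t: 21.3
tcp_pos: [0.5106, 0.1012, 0.1662]
orientation: [0.0, 0.998, -0.062, -0.0]
contact_force: [-0.7, 0.0, -0.5]
gripper_width: 0.799
finger_force: 0.0
t 21.3 tcp [0.5106 0.1012 0.1662] phi -7.09 w 0.799 | tx ty tz cm (before roll) [ 2.96  0.08 -2.39] roll 0.11 q6 0.94 horiz 3.0
plate [(0.5197, -0.133, 269, 70, -7.3, [323.0, 244.0])]
handle [(0.5194, -0.1308, 69, 18, -7.0, [323.0, 244.0])]
blanks [(0.5028, -0.4011, 86, 25, -72.4, [419.0, 251.0]), (0.4236, -0.2742, 85, 25, -83.5, [374.0, 279.0])]
```

View pics/w8.png

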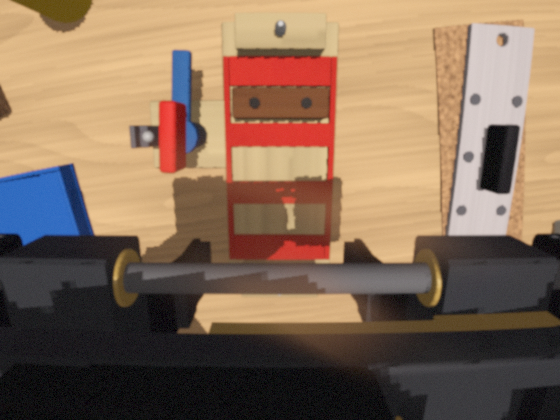

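The wrist view shows one drilled piece in bay 3 at (280,102). Bays 2 (279,163) and 1 (280,218) are empty, and the plate lies on the mat. Now I measure the drilled piece and the ribs.

```bash
python3 -c "
from h import *
c=snap('wrist'); h,s,v=hsv(c)
print(c['img'][95,270],c['img'][163,270])
print('drilled',rect(c,(v>30)&(v<115)&(s>90)&(h<20)&(h>3),.046,(228,78,335,128),k=5))
print('redframe',rect(c,red(c),.020,(215,50,345,255)))
J=np.array([.54,.0966]); a=np.radians(-7.2); M=np.array([[np.cos(a),-np.sin(a)],[np.sin(a),np.cos(a)]])
for x in(-.06,0,.06): print('bay',(J+M@[x,0]).round(4))
go(*(J+M@[.06,0]),.10,-97.2)"
```

```text
[132  83  51] [212 187 140]
drilled []
redframe [(0.5815, 0.0911, 126, 110, -7.3, [278.0, 118.0]), (0.4711, 0.105, 109, 58, 82.7, [268.0, 240.0]), (0.5021, 0.09, 15, 5, 82.8, [288.0, 200.0])]
bay [0.4805 0.1041]
bay [0.54   0.0966]
bay [0.5995 0.0891]
t 21.45 tcp [0.5112 0.0992 0.1663] phi -7.27 w 0.798 | tx ty tz cm (before roll) [ 8.89 -0.12  6.63] roll 89.93 q6 0.94 horiz 8.9
```

```bash
python3 -m creep '[{"tx":2.2,"ty":0,"tz":0,"roll":0,"fingers":0.48},{"tx":2.2,"ty":0,"tz":0,"roll":0,"fingers":0.48},{"tx":2.2,"ty":0,"tz":0,"roll":0,"fingers":0.48},{"tx":2.2,"ty":-0.1,"tz":0,"roll":0,"fingers":0.48},{"tx":0,"ty":0,"tz":0,"roll":6,"fingers":0.48},{"tx":0,"ty":0,"tz":0,"roll":6,"fingers":0.48},{"tx":0,"ty":0,"tz":0,"roll":6,"fingers":0.48},{"tx":0,"ty":0,"tz":0,"roll":6,"fingers":0.48},{"tx":0,"ty":0,"tz":0,"roll":6,"fingers":0.48},{"tx":0,"ty":0,"tz":0,"roll":6,"fingers":0.48},{"tx":0,"ty":0,"tz":0,"roll":6,"fingers":0.48},{"tx":0,"ty":0,"tz":0,"roll":6,"fingers":0.48},{"tx":0,"ty":0,"tz":0,"roll":6,"fingers":0.48},{"tx":0,"ty":0,"tz":0,"roll":6,"fingers":0.48},{"tx":0,"ty":0,"tz":0,"roll":6,"fingers":0.48},{"tx":0,"ty":0,"tz":0,"roll":6,"fingers":0.48},{"tx":0,"ty":0,"tz":0,"roll":6,"fingers":0.48},{"tx":0,"ty":0,"tz":0,"roll":6,"fingers":0.48},{"tx":0,"ty":0,"tz":0,"roll":6,"fingers":0.48},{"tx":0,"ty":0,"tz":0,"roll":0,"fingers":0.48}]'
python3 -c "
from h import *
go(.5995,.0891,-.006,-97.2)
c=snap('wrist'); h,s,v=hsv(c); m=(v<145)&(s>80)&(h<20)&(h>3)
print(proj(c,[.5995,.0891,.046]).round(), rect(c,m,.046,k=5))
t=snap('top');h,s,v=hsv(t);
"
```

```text
t: 23.12
tcp_pos: [0.5988, 0.0883, 0.1662]
orientation: [-0.0, -0.66, 0.752, 0.0]
contact_force: [0.2, -0.0, -0.6]
gripper_width: 0.518
finger_force: 0.0
t 23.12 tcp [0.5988 0.0883 0.1662] phi -97.45 w 0.518 | tx ty tz cm (before roll) [-0.09 -0.07 17.22] roll -0.25 q6 -0.54 horiz 0.1
[[276. 197.]] [(0.5999, 0.0999, 152, 115, -6.8, [273.0, 210.0]), (0.5698, 0.2435, 289, 33, -6.0, [329.0, 327.0]), (0.4795, 0.1535, 134, 87, -41.4, [394.0, 234.0]), (0.3407, 0.1648, 94, 51, 26.0, [527.0, 231.0])]
```

```bash
python3 -m creep '[{"tx":-0.1,"ty":-0.1,"tz":2.5,"roll":-0.2,"fingers":0.48},{"tx":0,"ty":0,"tz":2.5,"roll":0,"fingers":0.48},{"tx":0,"ty":0,"tz":2.5,"roll":0,"fingers":0.48},{"tx":0,"ty":0,"tz":2.5,"roll":0,"fingers":0.48},{"tx":0,"ty":0,"tz":2.2,"roll":0,"fingers":0.48},{"tx":0,"ty":0,"tz":1.5,"roll":0,"fingers":0.48},{"tx":0,"ty":0,"tz":1.2,"roll":0,"fingers":0.48},{"tx":0,"ty":0,"tz":1,"roll":0,"fingers":0.48},{"tx":0,"ty":0,"tz":1,"roll":0,"fingers":0.48},{"tx":0,"ty":0,"tz":0,"roll":0,"fingers":0.48}]'; python3 -m creep '[{"tx":0,"ty":0,"tz":0,"roll":0,"fingers":1},{"tx":0,"ty":0,"tz":0,"roll":0,"fingers":1},{"tx":0,"ty":0,"tz":0,"roll":0,"fingers":1},{"tx":0,"ty":0,"tz":0,"roll":0,"fingers":1},{"tx":0,"ty":0,"tz":0,"roll":0,"fingers":1},{"tx":0,"ty":0,"tz":0,"roll":0,"fingers":1},{"tx":0,"ty":0,"tz":0,"roll":0,"fingers":1},{"tx":0,"ty":0,"tz":0,"roll":0,"fingers":1},{"tx":0,"ty":0,"tz":0,"roll":0,"fingers":1},{"tx":0,"ty":0,"tz":0,"roll":0,"fingers":1}]'
```

```text
t: 24.05
tcp_pos: [0.5986, 0.09, -0.0047]
orientation: [-0.002, -0.662, 0.749, 0.001]
contact_force: [0.1, -0.2, -0.2]
gripper_width: 0.52
finger_force: 0.0
t: 24.88
tcp_pos: [0.6004, 0.0909, -0.0018]
orientation: [0.001, -0.663, 0.749, -0.0]
contact_force: [-0.8, 0.6, 5.7]
gripper_width: 0.314
finger_force: 30.0
```

```bash
python3 -m creep '[{"tx":0,"ty":0,"tz":-1,"roll":0,"fingers":1},{"tx":0,"ty":0,"tz":-1.5,"roll":0,"fingers":1},{"tx":0,"ty":0,"tz":-2,"roll":0,"fingers":1},{"tx":0,"ty":0,"tz":-2.5,"roll":0,"fingers":1},{"tx":0,"ty":0,"tz":-2.5,"roll":0,"fingers":1},{"tx":0,"ty":0,"tz":-2.5,"roll":0,"fingers":1},{"tx":0,"ty":0,"tz":-1,"roll":0,"fingers":1},{"tx":0,"ty":0,"tz":0,"roll":0,"fingers":1},{"tx":0,"ty":0,"tz":0,"roll":0,"fingers":1}]';  python3 -c "
from h import *
go(.466,.392,-.006,-97.2)"
```

```text
t: 25.63
tcp_pos: [0.5992, 0.0907, 0.1266]
orientation: [-0.0, -0.662, 0.749, 0.001]
contact_force: [-1.1, -0.2, -1.3]
gripper_width: 0.316
finger_force: 30.0
t 25.63 tcp [0.5992 0.0907 0.1266] phi -97.07 w 0.316 | tx ty tz cm (before roll) [-28.25  16.91  13.29] roll 0.13 q6 -0.54 horiz 32.9
```

```bash
python3 -m creep '[{"tx":-1,"ty":0.6,"tz":0,"roll":0,"fingers":1},{"tx":-1.8,"ty":1,"tz":0,"roll":0,"fingers":1},{"tx":-2.2,"ty":1.3,"tz":0,"roll":0,"fingers":1},{"tx":-2.2,"ty":1.3,"tz":0,"roll":0,"fingers":1},{"tx":-2.2,"ty":1.3,"tz":0,"roll":0,"fingers":1},{"tx":-2.2,"ty":1.3,"tz":0,"roll":0,"fingers":1},{"tx":-2.2,"ty":1.3,"tz":0,"roll":0,"fingers":1},{"tx":-2.2,"ty":1.3,"tz":0,"roll":0,"fingers":1},{"tx":-2.2,"ty":1.3,"tz":0,"roll":0,"fingers":1},{"tx":-2.2,"ty":1.3,"tz":0,"roll":0,"fingers":1},{"tx":-2.2,"ty":1.3,"tz":0,"roll":0,"fingers":1},{"tx":-2.2,"ty":1.3,"tz":0,"roll":0,"fingers":1},{"tx":-2.2,"ty":1.3,"tz":0,"roll":0,"fingers":1},{"tx":-1.5,"ty":1,"tz":0,"roll":0,"fingers":1},{"tx":-0.8,"ty":0.5,"tz":0,"roll":0,"fingers":1},{"tx":0,"ty":0,"tz":0,"roll":0,"fingers":1}]';  python3 -m creep '[{"tx":0,"ty":0,"tz":2,"roll":0,"fingers":1},{"tx":0,"ty":0,"tz":2,"roll":0,"fingers":1},{"tx":0,"ty":0,"tz":2,"roll":0,"fingers":1},{"tx":0,"ty":0,"tz":2,"roll":0,"fingers":1},{"tx":0,"ty":0,"tz":2,"roll":0,"fingers":1},{"tx":0,"ty":0,"tz":1.5,"roll":0,"fingers":1},{"tx":0,"ty":0,"tz":1,"roll":0,"fingers":1},{"tx":0,"ty":0,"tz":0.5,"roll":0,"fingers":1},{"tx":0,"ty":0,"tz":0,"roll":0,"fingers":1}]'; python3 -c "
from h import *
go(.466,.392,-.006,-97.2)"
```

```text
t: 26.97
tcp_pos: [0.4612, 0.404, 0.1253]
orientation: [-0.002, -0.663, 0.748, -0.0]
contact_force: [0.6, -0.1, -0.5]
gripper_width: 0.32
finger_force: 30.0
t: 27.72
tcp_pos: [0.4628, 0.4015, -0.0041]
orientation: [-0.001, -0.662, 0.749, -0.0]
contact_force: [-0.7, -0.5, -0.8]
gripper_width: 0.32
finger_force: 30.0
t 27.72 tcp [ 0.4628  0.4015 -0.0041] phi -97.08 w 0.32 | tx ty tz cm (before roll) [ 0.9  -0.44  0.19] roll 0.12 q6 -1.1 horiz 1.0
```

```bash
python3 -m creep '[{"tx":0,"ty":0,"tz":0.2,"roll":0,"fingers":1},{"tx":0,"ty":0,"tz":0,"roll":0,"fingers":0.48},{"tx":0,"ty":0,"tz":0,"roll":0,"fingers":0.48},{"tx":0,"ty":0,"tz":0,"roll":0,"fingers":0.48},{"tx":0,"ty":0,"tz":0,"roll":0,"fingers":0.48},{"tx":0,"ty":0,"tz":-1,"roll":0,"fingers":0.48},{"tx":0,"ty":0,"tz":-2,"roll":0,"fingers":0.48},{"tx":0,"ty":0,"tz":-2.5,"roll":0,"fingers":0.48},{"tx":0,"ty":0,"tz":-2.5,"roll":0,"fingers":0.48},{"tx":0,"ty":0,"tz":-2.5,"roll":0,"fingers":0.48},{"tx":0,"ty":0,"tz":-2.5,"roll":0,"fingers":0.48},{"tx":0,"ty":0,"tz":-2.5,"roll":0,"fingers":0.48},{"tx":0,"ty":0,"tz":-2,"roll":0,"fingers":0.48},{"tx":0,"ty":0,"tz":0,"roll":0,"fingers":0.48}]';  python3 -c "
from h import *
t=snap('top'); print(rect(t,pale(t),.034,(345,230,450,300)))
h,s,v=hsv(t); print('plate',rect(t,(v>110)&(s<60),.011,(290,180,345,300)))
go(.4236,-.2742,.17,-83.5)"
```

```text
t: 28.88
tcp_pos: [0.4653, 0.4049, 0.177]
orientation: [0.006, -0.663, 0.749, 0.0]
contact_force: [-0.3, -0.3, 1.8]
gripper_width: 0.52
finger_force: 0.0
[(0.4235, -0.2742, 85, 25, -83.5, [374.0, 279.0]), (0.5028, -0.4011, 86, 25, -72.4, [419.0, 251.0])]
plate [(0.5197, -0.1331, 269, 70, -7.3, [323.0, 244.0])]
t 28.93 tcp [0.4641 0.4041 0.1743] phi -97.02 w 0.519 | tx ty tz cm (before roll) [ 6.782e+01 -4.260e+00  3.000e-02] roll -13.52 q6 -1.1 horiz 68.0
```

```bash
python3 -m creep '[{"tx":2.4,"ty":-0.2,"tz":0,"roll":0,"fingers":0.48},{"tx":3.3,"ty":-0.2,"tz":0,"roll":0,"fingers":0.48},{"tx":3.3,"ty":-0.2,"tz":0,"roll":0,"fingers":0.48},{"tx":3.3,"ty":-0.2,"tz":0,"roll":0,"fingers":0.48},{"tx":3.3,"ty":-0.2,"tz":0,"roll":0,"fingers":0.48},{"tx":3.3,"ty":-0.2,"tz":0,"roll":0,"fingers":0.48},{"tx":3.3,"ty":-0.2,"tz":0,"roll":0,"fingers":0.48},{"tx":3.3,"ty":-0.2,"tz":0,"roll":0,"fingers":0.48},{"tx":3.3,"ty":-0.2,"tz":0,"roll":0,"fingers":0.48},{"tx":3.3,"ty":-0.2,"tz":0,"roll":0,"fingers":0.48},{"tx":3.3,"ty":-0.2,"tz":0,"roll":0,"fingers":0.48},{"tx":3.3,"ty":-0.2,"tz":0,"roll":0,"fingers":0.48},{"tx":3.3,"ty":-0.2,"tz":0,"roll":0,"fingers":0.48},{"tx":3.3,"ty":-0.2,"tz":0,"roll":0,"fingers":0.48},{"tx":3.3,"ty":-0.2,"tz":0,"roll":0,"fingers":0.48},{"tx":3.3,"ty":-0.2,"tz":0,"roll":0,"fingers":0.48},{"tx":3.3,"ty":-0.2,"tz":0,"roll":0,"fingers":0.48},{"tx":3.3,"ty":-0.2,"tz":0,"roll":0,"fingers":0.48},{"tx":3.3,"ty":-0.2,"tz":0,"roll":0,"fingers":0.48},{"tx":3.3,"ty":-0.2,"tz":0,"roll":0,"fingers":0.48}]'; python3 -m creep '[{"tx":2.5,"ty":-0.2,"tz":0,"roll":-4,"fingers":0.48},{"tx":0,"ty":0,"tz":0,"roll":-5,"fingers":0.48},{"tx":0,"ty":0,"tz":0,"roll":-4.5,"fingers":0.48},{"tx":0,"ty":0,"tz":0,"roll":0,"fingers":0.48},{"tx":0,"ty":0,"tz":0,"roll":0,"fingers":0.48}]'; python3 -c "
from h import *
go(.4236,-.2742,.0,-83.5)
c=snap('wrist'); print(rect(c,pale(c),.034,k=3))
t=snap('top'); b=blue(t); h,s,v=hsv(t); print('in tray',rect(t,~b,.039,(113,232,158,290),k=3))"
```

```text
t: 30.6
tcp_pos: [0.4219, -0.2496, 0.1698]
orientation: [-0.0, -0.662, 0.749, 0.001]
contact_force: [0.4, -0.7, -0.1]
gripper_width: 0.521
finger_force: 0.0
t: 31.02
tcp_pos: [0.4213, -0.2731, 0.1698]
orientation: [0.0, 0.745, -0.667, -0.001]
contact_force: [0.2, -0.0, -0.7]
gripper_width: 0.521
finger_force: 0.0
t 31.02 tcp [ 0.4213 -0.2731  0.1698] phi -83.67 w 0.521 | tx ty tz cm (before roll) [ 0.15 -0.24 16.98] roll -0.17 q6 0.36 horiz 0.3
[(0.5026, -0.3986, 89, 28, -72.8, [205.0, 53.0]), (0.6486, -0.3962, 98, 27, 71.9, [58.0, 45.0]), (0.427, -0.2992, 38, 28, -83.3, [275.0, 166.0]), (0.4608, -0.1381, 31, 9, 88.6, [229.0, 306.0])]
in tray [(0.4617, 0.3941, 99, 29, 82.8, [133.0, 261.0])]
```

```bash
python3 -m creep '[{"tx":0.1,"ty":-0.2,"tz":2.5,"roll":0,"fingers":0.48},{"tx":0,"ty":0,"tz":2.5,"roll":0,"fingers":0.48},{"tx":0,"ty":0,"tz":2.5,"roll":0,"fingers":0.48},{"tx":0,"ty":0,"tz":2.5,"roll":0,"fingers":0.48},{"tx":0,"ty":0,"tz":2.5,"roll":0,"fingers":0.48},{"tx":0,"ty":0,"tz":2,"roll":0,"fingers":0.48},{"tx":0,"ty":0,"tz":1.4,"roll":0,"fingers":0.48},{"tx":0,"ty":0,"tz":1.2,"roll":0,"fingers":0.48},{"tx":0,"ty":0,"tz":0.8,"roll":0,"fingers":0.48},{"tx":0,"ty":0,"tz":0,"roll":0,"fingers":0.48}]'; python3 -m creep '[{"tx":0,"ty":0,"tz":0,"roll":0,"fingers":1},{"tx":0,"ty":0,"tz":0,"roll":0,"fingers":1},{"tx":0,"ty":0,"tz":0,"roll":0,"fingers":1},{"tx":0,"ty":0,"tz":0,"roll":0,"fingers":1},{"tx":0,"ty":0,"tz":0,"roll":0,"fingers":1},{"tx":0,"ty":0,"tz":0,"roll":0,"fingers":1},{"tx":0,"ty":0,"tz":0,"roll":0,"fingers":1},{"tx":0,"ty":0,"tz":0,"roll":0,"fingers":1},{"tx":0,"ty":0,"tz":0,"roll":0,"fingers":1},{"tx":0,"ty":0,"tz":0,"roll":0,"fingers":1}]';python3 -c "
from h import *
go(.5995,.0891,.13,-97.2)"
```

```text
t: 31.95
tcp_pos: [0.4229, -0.2733, -0.0102]
orientation: [0.001, 0.746, -0.666, -0.002]
contact_force: [-0.7, -0.6, 1.0]
gripper_width: 0.519
finger_force: 0.0
t: 32.78
tcp_pos: [0.4246, -0.2742, -0.0079]
orientation: [-0.0, 0.746, -0.666, 0.001]
contact_force: [-0.8, 1.6, 5.2]
gripper_width: 0.314
finger_force: 30.0
t 32.78 tcp [ 0.4246 -0.2742 -0.0079] phi -83.52 w 0.314 | tx ty tz cm (before roll) [-34.11 -21.5  -13.79] roll 13.68 q6 0.36 horiz 40.3
```

```bash
python3 -m creep '[{"tx":0,"ty":0,"tz":-1,"roll":0,"fingers":1},{"tx":0,"ty":0,"tz":-2,"roll":0,"fingers":1},{"tx":0,"ty":0,"tz":-2.5,"roll":0,"fingers":1},{"tx":0,"ty":0,"tz":-2.5,"roll":0,"fingers":1},{"tx":0,"ty":0,"tz":-2.5,"roll":0,"fingers":1},{"tx":0,"ty":0,"tz":-2,"roll":0,"fingers":1},{"tx":0,"ty":0,"tz":-1,"roll":0,"fingers":1},{"tx":0,"ty":0,"tz":0,"roll":0,"fingers":1}]'; python3 -m creep '[{"tx":-1.1,"ty":-0.5,"tz":0,"roll":0,"fingers":1},{"tx":-2.2,"ty":-1.4,"tz":0,"roll":0,"fingers":1},{"tx":-2.2,"ty":-1.4,"tz":0,"roll":0,"fingers":1},{"tx":-2.2,"ty":-1.4,"tz":0,"roll":0,"fingers":1},{"tx":-2.2,"ty":-1.4,"tz":0,"roll":0,"fingers":1},{"tx":-2.2,"ty":-1.4,"tz":0,"roll":0,"fingers":1},{"tx":-2.2,"ty":-1.4,"tz":0,"roll":0,"fingers":1},{"tx":-2.2,"ty":-1.4,"tz":0,"roll":0,"fingers":1},{"tx":-2.2,"ty":-1.4,"tz":0,"roll":0,"fingers":1},{"tx":-2.2,"ty":-1.4,"tz":0,"roll":0,"fingers":1},{"tx":-2.2,"ty":-1.4,"tz":0,"roll":0,"fingers":1},{"tx":-2.2,"ty":-1.4,"tz":0,"roll":0,"fingers":1},{"tx":-2.2,"ty":-1.4,"tz":0,"roll":0,"fingers":1},{"tx":-2.2,"ty":-1.4,"tz":0,"roll":0,"fingers":1},{"tx":-2.2,"ty":-1.4,"tz":0,"roll":0,"fingers":1},{"tx":-2.2,"ty":-1.4,"tz":0,"roll":0,"fingers":1},{"tx":0,"ty":0,"tz":0,"roll":5,"fingers":1},{"tx":0,"ty":0,"tz":0,"roll":5,"fingers":1},{"tx":0,"ty":0,"tz":0,"roll":3.7,"fingers":1},{"tx":0,"ty":0,"tz":0,"roll":0,"fingers":1}]';python3 -c "
from h import *
go(.5995,.0891,.006,-97.2)"
```

```text
t: 33.45
tcp_pos: [0.4254, -0.2745, 0.1287]
orientation: [-0.001, 0.746, -0.666, 0.002]
contact_force: [0.7, 0.2, -0.2]
gripper_width: 0.319
finger_force: 30.0
t: 35.12
tcp_pos: [0.598, 0.089, 0.1238]
orientation: [-0.002, -0.661, 0.751, 0.001]
contact_force: [0.5, 0.3, -0.5]
gripper_width: 0.318
finger_force: 30.0
t 35.12 tcp [0.598  0.089  0.1238] phi -97.3 w 0.318 | tx ty tz cm (before roll) [-0.05 -0.2  11.78] roll -0.1 q6 -0.54 horiz 0.2
```

```bash
python3 -c "
from h import *
z=sensors.observe()['tcp_pos'][2]
c=snap('wrist'); print(rect(c,pale(c),z+.042,(200,100,360,260),k=3)[:2])"
python3 -m creep '[{"tx":-0.1,"ty":-0.2,"tz":1.5,"roll":0,"fingers":1},{"tx":0,"ty":0,"tz":2,"roll":0,"fingers":1},{"tx":0,"ty":0,"tz":2,"roll":0,"fingers":1},{"tx":0,"ty":0,"tz":2,"roll":0,"fingers":1},{"tx":0,"ty":0,"tz":1.5,"roll":0,"fingers":1},{"tx":0,"ty":0,"tz":1,"roll":0,"fingers":1},{"tx":0,"ty":0,"tz":0.7,"roll":0,"fingers":1},{"tx":0,"ty":0,"tz":0.5,"roll":0,"fingers":1},{"tx":0,"ty":0,"tz":0.5,"roll":0,"fingers":1},{"tx":0,"ty":0,"tz":0,"roll":0,"fingers":1},{"tx":0,"ty":0,"tz":0,"roll":0,"fingers":1}]';python3 -c "
from h import *
go(.5995,.0891,.004,-97.2)"
```

```text
[(0.5935, 0.0547, 28, 19, -7.4, [278.0, 194.0])]
t: 36.08
tcp_pos: [0.6017, 0.0899, 0.0096]
orientation: [0.0, -0.661, 0.75, -0.0]
contact_force: [0.8, 0.9, -0.0]
gripper_width: 0.319
finger_force: 30.0
t 36.08 tcp [0.6017 0.0899 0.0096] phi -97.22 w 0.319 | tx ty tz cm (before roll) [0.1  0.21 0.56] roll -0.02 q6 -0.54 horiz 0.2
```

```bash
python3 -m creep '[{"tx":0.1,"ty":0.2,"tz":0.2,"roll":0,"fingers":1},{"tx":0,"ty":0,"tz":0.3,"roll":0,"fingers":1},{"tx":0,"ty":0,"tz":0.1,"roll":0,"fingers":1},{"tx":0,"ty":0,"tz":0,"roll":0,"fingers":1},{"tx":0,"ty":0,"tz":0,"roll":0,"fingers":0.55},{"tx":0,"ty":0,"tz":0,"roll":0,"fingers":0.55},{"tx":0,"ty":0,"tz":0,"roll":0,"fingers":0.55},{"tx":0,"ty":0,"tz":0,"roll":0,"fingers":0.55}]';python3 -m creep '[{"tx":0,"ty":0,"tz":-1,"roll":0,"fingers":0.55},{"tx":0,"ty":0,"tz":-2,"roll":0,"fingers":0.55},{"tx":0,"ty":0,"tz":-2.5,"roll":0,"fingers":0.55},{"tx":0,"ty":0,"tz":-2.5,"roll":0,"fingers":0.55},{"tx":0,"ty":0,"tz":-2.5,"roll":0,"fingers":0.5},{"tx":0,"ty":0,"tz":-2.5,"roll":0,"fingers":0.5},{"tx":0,"ty":0,"tz":-2.5,"roll":0,"fingers":0.5},{"tx":0,"ty":0,"tz":-1,"roll":0,"fingers":0.5},{"tx":0,"ty":0,"tz":0,"roll":0,"fingers":0.5}]'; python3 -c "
from h import *
c=snap('wrist'); print('placed',rect(c,pale(c),.046,(200,100,360,260),k=3)[:2])
t=snap('top'); print(rect(t,pale(t),.034,(345,200,450,320)))
h,s,v=hsv(t); print('plate',rect(t,(v>110)&(s<60),.011,(280,170,350,310)))
go(.5028,-.4005,.17,-72.6)"
```

```text
t: 36.75
tcp_pos: [0.5993, 0.089, 0.0031]
orientation: [0.0, -0.661, 0.75, -0.0]
contact_force: [-0.0, -0.4, -0.3]
gripper_width: 0.438
finger_force: 0.0
t: 37.5
tcp_pos: [0.601, 0.0895, 0.1719]
orientation: [0.003, -0.661, 0.75, -0.001]
contact_force: [-0.8, 0.4, -0.0]
gripper_width: 0.501
finger_force: 0.0
placed [(0.5953, 0.0609, 32, 28, 82.8, [280.0, 165.0])]
[(0.5028, -0.4011, 86, 25, -72.4, [419.0, 251.0])]
plate [(0.5197, -0.133, 269, 70, -7.3, [323.0, 244.0])]
t 37.6 tcp [0.5985 0.089  0.1675] phi -97.26 w 0.495 | tx ty tz cm (before roll) [49.77  3.31 -0.26] roll -24.66 q6 -0.54 horiz 49.9
```

```bash
python3 -m creep '[{"tx":1.5,"ty":0.1,"tz":0,"roll":0,"fingers":0.48},{"tx":2.6,"ty":0.2,"tz":0,"roll":0,"fingers":0.48},{"tx":2.8,"ty":0.2,"tz":0,"roll":0,"fingers":0.48},{"tx":2.8,"ty":0.2,"tz":0,"roll":0,"fingers":0.48},{"tx":2.8,"ty":0.2,"tz":0,"roll":0,"fingers":0.48},{"tx":2.8,"ty":0.2,"tz":0,"roll":0,"fingers":0.48},{"tx":2.8,"ty":0.2,"tz":0,"roll":0,"fingers":0.48},{"tx":2.8,"ty":0.2,"tz":0,"roll":0,"fingers":0.48},{"tx":2.8,"ty":0.2,"tz":0,"roll":0,"fingers":0.48},{"tx":2.8,"ty":0.2,"tz":0,"roll":0,"fingers":0.48},{"tx":2.8,"ty":0.2,"tz":0,"roll":0,"fingers":0.48},{"tx":2.8,"ty":0.2,"tz":0,"roll":0,"fingers":0.48},{"tx":2.8,"ty":0.2,"tz":0,"roll":0,"fingers":0.48},{"tx":2.8,"ty":0.2,"tz":0,"roll":0,"fingers":0.48},{"tx":2.8,"ty":0.2,"tz":0,"roll":0,"fingers":0.48},{"tx":2.8,"ty":0.2,"tz":0,"roll":0,"fingers":0.48},{"tx":2.8,"ty":0.2,"tz":0,"roll":0,"fingers":0.48},{"tx":2.8,"ty":0.2,"tz":0,"roll":0,"fingers":0.48},{"tx":1,"ty":0,"tz":0,"roll":-4,"fingers":0.48}]'; python3 -m creep '[{"tx":0,"ty":0,"tz":0,"roll":-5,"fingers":0.48},{"tx":0,"ty":0,"tz":0,"roll":-5,"fingers":0.48},{"tx":0,"ty":0,"tz":0,"roll":-5,"fingers":0.48},{"tx":0,"ty":0,"tz":0,"roll":-5.5,"fingers":0.48},{"tx":0,"ty":0,"tz":0,"roll":0,"fingers":0.48},{"tx":0,"ty":0,"tz":0,"roll":0,"fingers":0.48}]'; python3 -c "
from h import *
go(.5028,-.4,-.009,-72.6)
c=snap('wrist'); print(rect(c,pale(c),.034,(180,50,380,250),k=3))
"
```

```text
t: 39.18
tcp_pos: [0.4989, -0.4044, 0.1654]
orientation: [-0.001, -0.686, 0.728, 0.002]
contact_force: [-0.2, 1.1, -0.4]
gripper_width: 0.522
finger_force: 0.0
t: 39.68
tcp_pos: [0.5005, -0.4014, 0.1664]
orientation: [0.0, 0.804, -0.594, -0.002]
contact_force: [0.9, -0.5, 0.7]
gripper_width: 0.519
finger_force: 0.0
t 39.68 tcp [ 0.5005 -0.4014  0.1664] phi -72.91 w 0.519 | tx ty tz cm (before roll) [-0.02 -0.31 17.54] roll -0.31 q6 0.72 horiz 0.3
[(0.5114, -0.4241, 38, 28, -72.5, [273.0, 169.0]), (0.6171, -0.4833, 15, 8, -76.0, [183.0, 77.0])]
```

```bash
python3 -m creep '[{"tx":-0.1,"ty":-0.3,"tz":2.5,"roll":-0.3,"fingers":0.48},{"tx":0,"ty":0,"tz":2.5,"roll":0,"fingers":0.48},{"tx":0,"ty":0,"tz":2.5,"roll":0,"fingers":0.48},{"tx":0,"ty":0,"tz":2.5,"roll":0,"fingers":0.48},{"tx":0,"ty":0,"tz":2.5,"roll":0,"fingers":0.48},{"tx":0,"ty":0,"tz":2,"roll":0,"fingers":0.48},{"tx":0,"ty":0,"tz":1.3,"roll":0,"fingers":0.48},{"tx":0,"ty":0,"tz":1,"roll":0,"fingers":0.48},{"tx":0,"ty":0,"tz":0.7,"roll":0,"fingers":0.48},{"tx":0,"ty":0,"tz":0,"roll":0,"fingers":0.48}]'; python3 -m creep '[{"tx":0,"ty":0,"tz":0,"roll":0,"fingers":1},{"tx":0,"ty":0,"tz":0,"roll":0,"fingers":1},{"tx":0,"ty":0,"tz":0,"roll":0,"fingers":1},{"tx":0,"ty":0,"tz":0,"roll":0,"fingers":1},{"tx":0,"ty":0,"tz":0,"roll":0,"fingers":1},{"tx":0,"ty":0,"tz":0,"roll":0,"fingers":1},{"tx":0,"ty":0,"tz":0,"roll":0,"fingers":1},{"tx":0,"ty":0,"tz":0,"roll":0,"fingers":1},{"tx":0,"ty":0,"tz":0,"roll":0,"fingers":1},{"tx":0,"ty":0,"tz":0,"roll":0,"fingers":1}]';python3 -m creep '[{"tx":0,"ty":0,"tz":-1,"roll":0,"fingers":1},{"tx":0,"ty":0,"tz":-2,"roll":0,"fingers":1},{"tx":0,"ty":0,"tz":-2.5,"roll":0,"fingers":1},{"tx":0,"ty":0,"tz":-2.5,"roll":0,"fingers":1},{"tx":0,"ty":0,"tz":-2.5,"roll":0,"fingers":1},{"tx":0,"ty":0,"tz":-2,"roll":0,"fingers":1},{"tx":0,"ty":0,"tz":-1,"roll":0,"fingers":1},{"tx":0,"ty":0,"tz":0,"roll":0,"fingers":1},{"tx":0,"ty":0,"tz":0,"roll":0,"fingers":1}]'; python3 -c "
from h import *
go(.4805,.1041,.12,-97.2)"
```

```text
t: 40.57
tcp_pos: [0.5033, -0.3993, -0.0084]
orientation: [0.0, 0.807, -0.591, -0.001]
contact_force: [-0.4, -0.2, 0.3]
gripper_width: 0.518
finger_force: 0.0
t: 41.4
tcp_pos: [0.5047, -0.4001, -0.0057]
orientation: [0.0, 0.807, -0.591, 0.001]
contact_force: [-1.1, 0.6, 5.3]
gripper_width: 0.318
finger_force: 30.0
t: 42.15
tcp_pos: [0.5039, -0.3993, 0.1277]
orientation: [-0.0, 0.807, -0.591, -0.0]
contact_force: [0.3, -0.3, -2.2]
gripper_width: 0.315
finger_force: 30.0
t 42.15 tcp [ 0.5039 -0.3993  0.1277] phi -72.46 w 0.315 | tx ty tz cm (before roll) [-48.7  -12.94   0.82] roll 24.74 q6 0.73 horiz 50.4
```

```bash
python3 -m creep '[{"tx":-1.3,"ty":-0.3,"tz":0,"roll":0,"fingers":1},{"tx":-2.2,"ty":-0.6,"tz":0,"roll":0,"fingers":1},{"tx":-2.6,"ty":-0.7,"tz":0,"roll":0,"fingers":1},{"tx":-2.6,"ty":-0.7,"tz":0,"roll":0,"fingers":1},{"tx":-2.6,"ty":-0.7,"tz":0,"roll":0,"fingers":1},{"tx":-2.6,"ty":-0.7,"tz":0,"roll":0,"fingers":1},{"tx":-2.6,"ty":-0.7,"tz":0,"roll":0,"fingers":1},{"tx":-2.6,"ty":-0.7,"tz":0,"roll":0,"fingers":1},{"tx":-2.6,"ty":-0.7,"tz":0,"roll":0,"fingers":1},{"tx":-2.6,"ty":-0.7,"tz":0,"roll":0,"fingers":1},{"tx":-2.6,"ty":-0.7,"tz":0,"roll":0,"fingers":1},{"tx":-2.6,"ty":-0.7,"tz":0,"roll":0,"fingers":1},{"tx":-2.6,"ty":-0.7,"tz":0,"roll":0,"fingers":1},{"tx":-2.6,"ty":-0.7,"tz":0,"roll":0,"fingers":1},{"tx":-2.6,"ty":-0.7,"tz":0,"roll":0,"fingers":1},{"tx":-2.6,"ty":-0.7,"tz":0,"roll":0,"fingers":1},{"tx":-2.6,"ty":-0.7,"tz":0,"roll":0,"fingers":1},{"tx":-2.6,"ty":-0.7,"tz":0,"roll":0,"fingers":1},{"tx":-2.6,"ty":-0.7,"tz":0,"roll":0,"fingers":1},{"tx":-1,"ty":-0.2,"tz":0,"roll":0,"fingers":1}]'; python3 -m creep '[{"tx":0,"ty":0,"tz":0,"roll":5,"fingers":1},{"tx":0,"ty":0,"tz":0,"roll":5,"fingers":1},{"tx":0,"ty":0,"tz":0,"roll":5,"fingers":1},{"tx":0,"ty":0,"tz":0,"roll":5,"fingers":1},{"tx":0,"ty":0,"tz":0,"roll":4.7,"fingers":1},{"tx":0,"ty":0,"tz":0,"roll":0,"fingers":1},{"tx":0,"ty":0,"tz":0,"roll":0,"fingers":1}]'; python3 -c "
from h import *
z=sensors.observe()['tcp_pos'][2]
c=snap('wrist'); print(rect(c,pale(c),z+.040,(200,100,360,260),k=3)[:2])
go(.4805,.1041,.01,-97.2)"
```

```text
t: 43.82
tcp_pos: [0.4798, 0.1062, 0.1267]
orientation: [0.001, 0.808, -0.59, -0.001]
contact_force: [0.2, -0.3, 0.2]
gripper_width: 0.315
finger_force: 30.0
t: 44.4
tcp_pos: [0.4802, 0.1033, 0.1272]
orientation: [-0.001, -0.662, 0.749, 0.0]
contact_force: [-0.3, -0.0, -1.2]
gripper_width: 0.313
finger_force: 30.0
[(0.4761, 0.0692, 28, 19, -7.1, [278.0, 194.0])]
t 44.45 tcp [0.4805 0.1034 0.1274] phi -97.03 w 0.312 | tx ty tz cm (before roll) [-8.000e-02 -1.000e-02  1.174e+01] roll 0.17 q6 -0.67 horiz 0.1
```

```bash
python3 -m creep '[{"tx":-0.1,"ty":0,"tz":1.5,"roll":0.2,"fingers":1},{"tx":0,"ty":0,"tz":2,"roll":0,"fingers":1},{"tx":0,"ty":0,"tz":2,"roll":0,"fingers":1},{"tx":0,"ty":0,"tz":2,"roll":0,"fingers":1},{"tx":0,"ty":0,"tz":1.5,"roll":0,"fingers":1},{"tx":0,"ty":0,"tz":1,"roll":0,"fingers":1},{"tx":0,"ty":0,"tz":0.7,"roll":0,"fingers":1},{"tx":0,"ty":0,"tz":0.5,"roll":0,"fingers":1},{"tx":0,"ty":0,"tz":0.4,"roll":0,"fingers":1},{"tx":0,"ty":0,"tz":0,"roll":0,"fingers":1},{"tx":0,"ty":0,"tz":0,"roll":0,"fingers":1}]';python3 -c "
from h import *
go(.4805,.1041,.0065,-97.2); print(sensors.observe()['contact_force'])"
```

```text
t: 45.37
tcp_pos: [0.4816, 0.1049, 0.0125]
orientation: [0.0, -0.661, 0.751, -0.0]
contact_force: [-0.3, 0.2, -1.4]
gripper_width: 0.315
finger_force: 30.0
t 45.37 tcp [0.4816 0.1049 0.0125] phi -97.32 w 0.315 | tx ty tz cm (before roll) [0.09 0.1  0.6 ] roll -0.12 q6 -0.67 horiz 0.1
[-0.26358422  0.18073225 -1.39816177]
```

```bash
python3 -m creep '[{"tx":0,"ty":0.1,"tz":0.2,"roll":0,"fingers":1},{"tx":0,"ty":0,"tz":0.3,"roll":0,"fingers":1},{"tx":0,"ty":0,"tz":0.1,"roll":0,"fingers":1},{"tx":0,"ty":0,"tz":0,"roll":0,"fingers":1},{"tx":0,"ty":0,"tz":0,"roll":0,"fingers":0.55},{"tx":0,"ty":0,"tz":0,"roll":0,"fingers":0.55},{"tx":0,"ty":0,"tz":0,"roll":0,"fingers":0.55},{"tx":0,"ty":0,"tz":0,"roll":0,"fingers":0.55}]';python3 -m creep '[{"tx":0,"ty":0,"tz":-1,"roll":0,"fingers":0.55},{"tx":0,"ty":0,"tz":-2,"roll":0,"fingers":0.55},{"tx":0,"ty":0,"tz":-2.5,"roll":0,"fingers":0.55},{"tx":0,"ty":0,"tz":-2.5,"roll":0,"fingers":0.55},{"tx":0,"ty":0,"tz":-2.5,"roll":0,"fingers":0.4},{"tx":0,"ty":0,"tz":-2.5,"roll":0,"fingers":0.4},{"tx":0,"ty":0,"tz":-2.5,"roll":0,"fingers":0.4},{"tx":0,"ty":0,"tz":-1,"roll":-4,"fingers":0.4},{"tx":0,"ty":0,"tz":0,"roll":-6,"fingers":0.4},{"tx":0,"ty":0,"tz":0,"roll":-6,"fingers":0.4},{"tx":0,"ty":0,"tz":0,"roll":-6,"fingers":0.4},{"tx":0,"ty":0,"tz":0,"roll":-6,"fingers":0.4},{"tx":0,"ty":0,"tz":0,"roll":-6,"fingers":0.4},{"tx":0,"ty":0,"tz":0,"roll":-6,"fingers":0.4},{"tx":0,"ty":0,"tz":0,"roll":-6,"fingers":0.4},{"tx":0,"ty":0,"tz":0,"roll":-6,"fingers":0.4},{"tx":0,"ty":0,"tz":0,"roll":-6,"fingers":0.4},{"tx":0,"ty":0,"tz":0,"roll":-6,"fingers":0.4},{"tx":0,"ty":0,"tz":0,"roll":-6,"fingers":0.4},{"tx":0,"ty":0,"tz":0,"roll":-6,"fingers":0.4}]'; python3 -m creep '[{"tx":0,"ty":0,"tz":0,"roll":-6,"fingers":0.4},{"tx":0,"ty":0,"tz":0,"roll":-6,"fingers":0.4},{"tx":-1,"ty":0,"tz":0,"roll":-2,"fingers":0.4},{"tx":-2,"ty":0,"tz":0,"roll":0,"fingers":0.4},{"tx":-2,"ty":0,"tz":0,"roll":0,"fingers":0.4},{"tx":0,"ty":0,"tz":0,"roll":0,"fingers":0.4},{"tx":0,"ty":0,"tz":0,"roll":0,"fingers":0.4}]'; python3 -c "
from h import *
c=snap('wrist'); h,s,v=hsv(c);save(c,'w9'); print('placed',rect(c,pale(c),.046,k=3))
t=snap('top'); h,s,v=hsv(t); print('plate',rect(t,(v>110)&(s<60),.011,(280,170,350,310)), 'handle',rect(t,(v<60),.045,(295,200,350,280)))
go(.52,-.133,.17,-7.2)"
```

```text
t: 46.03
tcp_pos: [0.4805, 0.105, 0.0063]
orientation: [0.0, -0.66, 0.751, -0.0]
contact_force: [1.0, -0.4, 0.3]
gripper_width: 0.44
finger_force: 0.0
t: 47.7
tcp_pos: [0.4802, 0.1048, 0.1712]
orientation: [0.0, 0.983, -0.183, -0.0]
contact_force: [-0.1, 0.4, -0.4]
gripper_width: 0.603
finger_force: 0.0
t: 48.28
tcp_pos: [0.4298, 0.1117, 0.1716]
orientation: [-0.0, 0.998, -0.064, 0.0]
contact_force: [-0.3, -0.1, -0.3]
gripper_width: 0.6
finger_force: 0.0
placed [(0.494, -0.1049, 195, 64, -7.2, [495.0, 93.0]), (0.4809, 0.1063, 90, 28, 82.6, [277.0, 144.0]), (0.598, 0.0936, 89, 21, 83.8, [274.0, 11.0]), (0.5909, 0.217, 5, 4, 80.6, [142.0, 40.0])]
plate [(0.5197, -0.133, 269, 70, -7.3, [323.0, 244.0])] handle [(0.5194, -0.1308, 69, 18, -7.0, [323.0, 244.0])]
t 48.38 tcp [0.431  0.1118 0.1716] phi -7.35 w 0.598 | tx ty tz cm (before roll) [11.96 23.15  0.16] roll -0.15 q6 0.82 horiz 26.1
```

View pics/w9.png

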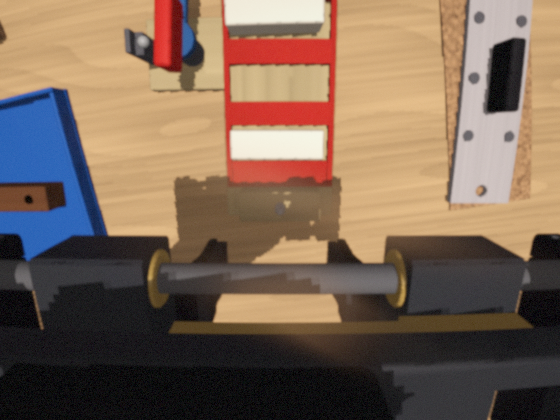

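The blanks lie in bay 1 (277,144) and bay 3 (274,11), the drilled piece is in the tray, and the plate rests on the mat. Step 2 should be met. Now I fetch the plate at the pose where I released it.

```bash
python3 -m creep '[{"tx":1,"ty":2.1,"tz":0,"roll":0,"fingers":0.3},{"tx":1,"ty":2.1,"tz":0,"roll":0,"fingers":0.3},{"tx":1,"ty":2.1,"tz":0,"roll":0,"fingers":0.3},{"tx":1,"ty":2.1,"tz":0,"roll":0,"fingers":0.3},{"tx":1,"ty":2.1,"tz":0,"roll":0,"fingers":0.3},{"tx":1,"ty":2.1,"tz":0,"roll":0,"fingers":0.3},{"tx":1,"ty":2.1,"tz":0,"roll":0,"fingers":0.3},{"tx":1,"ty":2.1,"tz":0,"roll":0,"fingers":0.3},{"tx":1,"ty":2.1,"tz":0,"roll":0,"fingers":0.3},{"tx":1,"ty":2.1,"tz":0,"roll":0,"fingers":0.3},{"tx":1,"ty":1.1,"tz":0,"roll":0,"fingers":0.3},{"tx":1,"ty":1,"tz":0,"roll":-0.1,"fingers":0.3},{"tx":0,"ty":0,"tz":0,"roll":0,"fingers":0.3},{"tx":0,"ty":0,"tz":0,"roll":0,"fingers":0.3}]'; python3 -c "
from h import *
go(.52,-.133,-.009,-7.24)
c=snap('wrist'); h,s,v=hsv(c); print('plate',rect(c,(v>125)&(s<60),.011,k=3)[:2],rect(c,(v<60),.045,(200,130,360,232))[:2])"
```

```text
t: 49.55
tcp_pos: [0.5206, -0.1334, 0.1705]
orientation: [-0.0, 0.998, -0.064, -0.001]
contact_force: [-0.1, 1.0, 0.5]
gripper_width: 0.7
finger_force: 0.0
t 49.55 tcp [ 0.5206 -0.1334  0.1705] phi -7.36 w 0.7 | tx ty tz cm (before roll) [-0.04 -0.04 17.95] roll -0.12 q6 1.39 horiz 0.1
plate [(0.5897, -0.1404, 130, 71, -7.2, [276.0, 124.0]), (0.6622, -0.4025, 112, 30, 71.9, [515.0, 25.0])] [(0.4956, -0.1281, 15, 12, -7.4, [276.0, 221.0])]
```

```bash
python3 -m creep '[{"tx":0,"ty":0,"tz":2.5,"roll":-0.1,"fingers":0.3},{"tx":0,"ty":0,"tz":2.5,"roll":0,"fingers":0.3},{"tx":0,"ty":0,"tz":2.5,"roll":0,"fingers":0.3},{"tx":0,"ty":0,"tz":2.5,"roll":0,"fingers":0.3},{"tx":0,"ty":0,"tz":2.5,"roll":0,"fingers":0.3},{"tx":0,"ty":0,"tz":2,"roll":0,"fingers":0.3},{"tx":0,"ty":0,"tz":1.5,"roll":0,"fingers":0.3},{"tx":0,"ty":0,"tz":1.2,"roll":0,"fingers":0.3},{"tx":0,"ty":0,"tz":0.7,"roll":0,"fingers":0.3},{"tx":0,"ty":0,"tz":0,"roll":0,"fingers":0.3},{"tx":0,"ty":0,"tz":0,"roll":0,"fingers":0.3}]'; python3 -c "
from h import *
go(.52,-.133,-.009,-7.24)"; python3 -m creep '[{"tx":0,"ty":0,"tz":0,"roll":0,"fingers":1},{"tx":0,"ty":0,"tz":0,"roll":0,"fingers":1},{"tx":0,"ty":0,"tz":0,"roll":0,"fingers":1},{"tx":0,"ty":0,"tz":0,"roll":0,"fingers":1},{"tx":0,"ty":0,"tz":0,"roll":0,"fingers":1},{"tx":0,"ty":0,"tz":0,"roll":0,"fingers":1},{"tx":0,"ty":0,"tz":0,"roll":0,"fingers":1},{"tx":0,"ty":0,"tz":0,"roll":0,"fingers":1},{"tx":0,"ty":0,"tz":0,"roll":0,"fingers":1},{"tx":0,"ty":0,"tz":0,"roll":0,"fingers":1},{"tx":0,"ty":0,"tz":0,"roll":0,"fingers":1},{"tx":0,"ty":0,"tz":0,"roll":0,"fingers":1},{"tx":0,"ty":0,"tz":0,"roll":0,"fingers":1}]';python3 -c "
from h import *
go(.5399,.0967,.10,-7.24)"
```

```text
t: 50.52
tcp_pos: [0.5205, -0.1324, -0.0075]
orientation: [0.0, 0.998, -0.062, 0.0]
contact_force: [0.1, 0.0, -0.3]
gripper_width: 0.699
finger_force: 0.0
t 50.52 tcp [ 0.5205 -0.1324 -0.0075] phi -7.09 w 0.699 | tx ty tz cm (before roll) [-0.04  0.06  0.15] roll 0.15 q6 1.39 horiz 0.1
t: 51.6
tcp_pos: [0.5203, -0.1329, -0.0077]
orientation: [0.0, 0.998, -0.062, -0.0]
contact_force: [-0.3, -0.8, 1.5]
gripper_width: 0.181
finger_force: 30.0
t 51.6 tcp [ 0.5203 -0.1329 -0.0077] phi -7.14 w 0.181 | tx ty tz cm (before roll) [ -0.91 -23.02 -10.77] roll 0.1 q6 1.39 horiz 23.0
```

```bash
python3 -m creep '[{"tx":0,"ty":0,"tz":-0.6,"roll":0,"fingers":1},{"tx":0,"ty":0,"tz":-1.2,"roll":0,"fingers":1},{"tx":0,"ty":0,"tz":-2,"roll":0,"fingers":1},{"tx":0,"ty":0,"tz":-2,"roll":0,"fingers":1},{"tx":0,"ty":0,"tz":-2,"roll":0,"fingers":1},{"tx":0,"ty":0,"tz":-2,"roll":0,"fingers":1},{"tx":0,"ty":0,"tz":-1,"roll":0,"fingers":1},{"tx":0,"ty":0,"tz":0,"roll":0,"fingers":1}]'; python3 -m creep '[{"tx":-0.1,"ty":-1.2,"tz":0,"roll":0,"fingers":1},{"tx":-0.1,"ty":-1.8,"tz":0,"roll":0,"fingers":1},{"tx":-0.1,"ty":-2.4,"tz":0,"roll":0,"fingers":1},{"tx":-0.1,"ty":-2.4,"tz":0,"roll":0,"fingers":1},{"tx":-0.1,"ty":-2.4,"tz":0,"roll":0,"fingers":1},{"tx":-0.1,"ty":-2.4,"tz":0,"roll":0,"fingers":1},{"tx":-0.1,"ty":-2.4,"tz":0,"roll":0,"fingers":1},{"tx":-0.1,"ty":-2.4,"tz":0,"roll":0,"fingers":1},{"tx":-0.1,"ty":-2.4,"tz":0,"roll":0,"fingers":1},{"tx":0,"ty":-1.5,"tz":0,"roll":0,"fingers":1},{"tx":0,"ty":-1.2,"tz":0,"roll":0,"fingers":1},{"tx":0,"ty":-0.5,"tz":0,"roll":0,"fingers":1},{"tx":0,"ty":0,"tz":0,"roll":0,"fingers":1},{"tx":0,"ty":0,"tz":0,"roll":0,"fingers":1}]';python3 -c "
from h import *
go(.5401,.0968,.064,-7.24)
z=sensors.observe()['tcp_pos'][2]
c=snap('wrist'); h,s,v=hsv(c); print('plate top z',z+.0077+.011,rect(c,(v>125)&(s<60),z+.0187,k=3)[:2])"
```

```text
t: 52.27
tcp_pos: [0.5216, -0.1327, 0.1022]
orientation: [-0.0, 0.998, -0.062, 0.002]
contact_force: [0.4, 0.4, -5.5]
gripper_width: 0.179
finger_force: 30.0
t: 53.43
tcp_pos: [0.5395, 0.096, 0.0997]
orientation: [0.0, 0.998, -0.062, -0.001]
contact_force: [0.6, -0.0, -4.1]
gripper_width: 0.176
finger_force: 30.0
t 53.43 tcp [0.5395 0.096  0.0997] phi -7.16 w 0.176 | tx ty tz cm (before roll) [ 0.06 -0.09  3.57] roll 0.08 q6 0.97 horiz 0.1
plate top z 0.1184178167382812 [(0.6112, 0.0882, 113, 71, -7.2, [279.0, 106.0]), (0.5896, 0.1815, 7, 7, -13.7, [113.0, 181.0])]
```

```bash
python3 -c "
from h import *
c=snap('wrist'); save(c,'w10')
print(proj(c,[[.5399+.121*.992,.0967-.121*.1253,.118],[.5399+.135*.992,.0967-.135*.1253,.118],[.66,.0815,.07]]).round(1))"
```

```text
[[276.8  15.2]
 [276.8 -15. ]
 [276.8  39.8]]
```

View pics/w10.png

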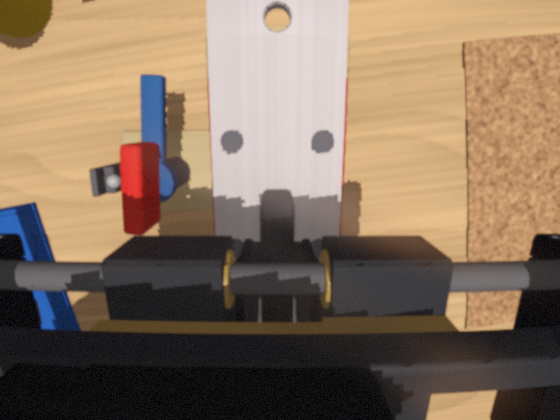

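The plate end is cut off by the picture edge. The hole is at (277,17) against an expected (277,15), so the plate sits in the hand as before. Lowering now.

```bash
python3 -m creep '[{"tx":0.05,"ty":-0.1,"tz":0.8,"roll":0.1,"fingers":1},{"tx":0,"ty":0,"tz":1,"roll":0,"fingers":1},{"tx":0,"ty":0,"tz":0.9,"roll":0,"fingers":1},{"tx":0,"ty":0,"tz":0.6,"roll":0,"fingers":1},{"tx":0,"ty":0,"tz":0.2,"roll":0,"fingers":1},{"tx":0,"ty":0,"tz":0,"roll":0,"fingers":1},{"tx":0,"ty":0,"tz":0,"roll":0,"fingers":1}]';python3 -c "
from h import *
go(.5401,.0968,.0395,-7.24)"
```

```text
t: 54.12
tcp_pos: [0.5408, 0.0975, 0.0651]
orientation: [0.0, 0.998, -0.063, 0.0]
contact_force: [-0.6, 0.1, -4.3]
gripper_width: 0.183
finger_force: 30.0
t 54.12 tcp [0.5408 0.0975 0.0651] phi -7.23 w 0.183 | tx ty tz cm (before roll) [-0.06  0.07  2.56] roll 0.01 q6 0.97 horiz 0.1
```

```bash
python3 -m creep '[{"tx":-0.05,"ty":0.05,"tz":0.3,"roll":0,"fingers":1},{"tx":0,"ty":0,"tz":0.3,"roll":0,"fingers":1},{"tx":0,"ty":0,"tz":0.3,"roll":0,"fingers":1},{"tx":0,"ty":0,"tz":0.3,"roll":0,"fingers":1},{"tx":0,"ty":0,"tz":0,"roll":0,"fingers":1}]';python3 -m creep '[{"tx":0,"ty":0,"tz":0.3,"roll":0,"fingers":1},{"tx":0,"ty":0,"tz":0.3,"roll":0,"fingers":1},{"tx":0,"ty":0,"tz":0.3,"roll":0,"fingers":1},{"tx":0,"ty":0,"tz":0.3,"roll":0,"fingers":1},{"tx":0,"ty":0,"tz":0,"roll":0,"fingers":1}]'; python3 -c "
from h import *
go(.5401,.0968,.0395,-7.24)"
```

```text
t: 54.53
tcp_pos: [0.5395, 0.0968, 0.0525]
orientation: [0.0, 0.998, -0.063, -0.001]
contact_force: [-0.8, 0.6, -4.9]
gripper_width: 0.177
finger_force: 30.0
t: 54.95
tcp_pos: [0.5397, 0.0967, 0.0405]
orientation: [0.0, 0.998, -0.063, -0.0]
contact_force: [0.4, -1.7, -4.9]
gripper_width: 0.178
finger_force: 30.0
t 54.95 tcp [0.5397 0.0967 0.0405] phi -7.24 w 0.178 | tx ty tz cm (before roll) [ 0.04 -0.01  0.1 ] roll -0.0 q6 0.97 horiz 0.0
```

On the pins without load. One more step down, then release, rise and check.

```bash
python3 -m creep '[{"tx":0,"ty":0,"tz":0.15,"roll":0,"fingers":1},{"tx":0,"ty":0,"tz":0,"roll":0,"fingers":1},{"tx":0,"ty":0,"tz":0,"roll":0,"fingers":1}]';python3 -m creep '[{"tx":0,"ty":0,"tz":0,"roll":0,"fingers":0.4},{"tx":0,"ty":0,"tz":0,"roll":0,"fingers":0.4},{"tx":0,"ty":0,"tz":0,"roll":0,"fingers":0.4},{"tx":0,"ty":0,"tz":0,"roll":0,"fingers":0.4},{"tx":0,"ty":0,"tz":0,"roll":0,"fingers":0.4},{"tx":0,"ty":0,"tz":0,"roll":0,"fingers":0.4},{"tx":0,"ty":0,"tz":-1.5,"roll":0,"fingers":0.4},{"tx":0,"ty":0,"tz":-2,"roll":0,"fingers":0.4},{"tx":0,"ty":0,"tz":-2.5,"roll":0,"fingers":0.4},{"tx":0,"ty":0,"tz":-2.5,"roll":0,"fingers":0.4},{"tx":0,"ty":0,"tz":-2.5,"roll":0,"fingers":0.4},{"tx":0,"ty":0,"tz":-2,"roll":0,"fingers":0.4},{"tx":0,"ty":0,"tz":0,"roll":0,"fingers":0.4},{"tx":0,"ty":0,"tz":0,"roll":0,"fingers":0.4}]'; python3 -c "
from h import *
c=snap('wrist'); h,s,v=hsv(c); b=rect(c,blue(c),.069,(100,50,260,230)); print('plate',rect(c,(v>125)&(s<60),.058,k=3)[:2],'arm',b,'grip',rect(c,red(c),.105,(100,50,215,230))[:2])
t=snap('top'); h,s,v=hsv(t); print(rect(t,(v>110)&(s<60),.058,(200,170,280,295)))
go(.5805,.1785,.17,-11.4)"
```

```text
t: 55.2
tcp_pos: [0.5399, 0.0968, 0.0395]
orientation: [0.0, 0.998, -0.063, -0.0]
contact_force: [-0.1, -3.0, -5.9]
gripper_width: 0.183
finger_force: 30.0
t: 56.37
tcp_pos: [0.5407, 0.0974, 0.1711]
orientation: [-0.001, 0.998, -0.063, 0.001]
contact_force: [-0.8, 0.3, -0.8]
gripper_width: 0.598
finger_force: 0.0
plate [(0.6008, 0.0932, 147, 85, -7.3, [279.0, 135.0]), (0.4246, 0.1125, 71, 34, 82.8, [278.0, 308.0])] arm [(0.6269, 0.1691, 44, 14, -10.7, [185.0, 116.0])] grip [(0.5806, 0.1753, 54, 19, -9.5, [176.0, 172.0])]
[(0.4452, 0.1032, 81, 80, -7.7, [238.0, 270.0]), (0.6395, 0.0799, 69, 68, -1.4, [251.0, 197.0]), (0.5366, 0.202, 50, 34, 53.1, [205.0, 233.0])]
t 56.47 tcp [0.5393 0.0969 0.1689] phi -7.25 w 0.602 | tx ty tz cm (before roll) [ 3.06 -8.62 -0.12] roll 4.15 q6 0.97 horiz 9.1
```

```bash
python3 -m creep '[{"tx":0.7,"ty":-2,"tz":0,"roll":0,"fingers":0.4},{"tx":0.8,"ty":-2.2,"tz":0,"roll":0,"fingers":0.4},{"tx":0.8,"ty":-2.2,"tz":0,"roll":0,"fingers":0.4},{"tx":0.8,"ty":-2.2,"tz":0,"roll":4,"fingers":0.4},{"tx":0,"ty":0,"tz":2,"roll":0,"fingers":0.4},{"tx":0,"ty":0,"tz":2,"roll":0,"fingers":0.4},{"tx":0,"ty":0,"tz":1,"roll":0,"fingers":0.4},{"tx":0,"ty":0,"tz":0,"roll":0,"fingers":0.4},{"tx":0,"ty":0,"tz":0,"roll":0,"fingers":0.4}]'; python3 -c "
from h import *
c=snap('wrist'); print(rect(c,red(c),.105,(200,150,360,236))[:3],rect(c,blue(c),.069,(200,50,360,236))[:2])
go(.5806,.1783,.057,-11.2)"
```

```text
t: 57.22
tcp_pos: [0.5813, 0.1779, 0.1188]
orientation: [0.001, 0.995, -0.098, -0.001]
contact_force: [-0.7, -0.5, 0.7]
gripper_width: 0.602
finger_force: 0.0
[(0.5879, 0.1786, 19, 11, -11.3, [275.0, 222.0]), (0.6196, 0.1488, 20, 3, -7.7, [312.0, 165.0]), (0.6052, 0.1755, 12, 6, 78.7, [275.0, 195.0])] [(0.6329, 0.1704, 36, 14, -11.0, [275.0, 147.0])]
t 57.27 tcp [0.582  0.1783 0.1201] phi -11.23 w 0.602 | tx ty tz cm (before roll) [-0.14  0.02  6.31] roll -0.03 q6 0.81 horiz 0.1
```

```bash
python3 -m creep '[{"tx":-0.1,"ty":-0.05,"tz":2,"roll":0,"fingers":0.4},{"tx":0,"ty":0,"tz":2,"roll":0,"fingers":0.4},{"tx":0,"ty":0,"tz":1.3,"roll":0,"fingers":0.4},{"tx":0,"ty":0,"tz":0.9,"roll":0,"fingers":0.4},{"tx":0,"ty":0,"tz":0,"roll":0,"fingers":0.4}]';python3 -m creep '[{"tx":0,"ty":0,"tz":0,"roll":0,"fingers":1},{"tx":0,"ty":0,"tz":0,"roll":0,"fingers":1},{"tx":0,"ty":0,"tz":0,"roll":0,"fingers":1},{"tx":0,"ty":0,"tz":0,"roll":0,"fingers":1},{"tx":0,"ty":0,"tz":0,"roll":0,"fingers":1},{"tx":0,"ty":0,"tz":0,"roll":0,"fingers":1},{"tx":0,"ty":0,"tz":0,"roll":0,"fingers":1},{"tx":0,"ty":0,"tz":0,"roll":0,"fingers":1},{"tx":0,"ty":0,"tz":0,"roll":0,"fingers":1},{"tx":0,"ty":0,"tz":0,"roll":0,"fingers":1},{"tx":0,"ty":0,"tz":0,"roll":0,"fingers":1},{"tx":0,"ty":0,"tz":0,"roll":0,"fingers":1}]'; python3 -c "
from h import *
go(.5806,.1783,.057,-97.2); t=snap('top'); print(0)"
```

```text
t: 57.68
tcp_pos: [0.5802, 0.1786, 0.0568]
orientation: [0.001, 0.995, -0.098, -0.001]
contact_force: [-1.8, -0.0, -0.7]
gripper_width: 0.603
finger_force: 0.0
t: 58.68
tcp_pos: [0.5807, 0.1787, 0.058]
orientation: [0.0, 0.995, -0.098, -0.0]
contact_force: [-1.1, -2.8, 2.1]
gripper_width: 0.155
finger_force: 30.0
t 58.68 tcp [0.5807 0.1787 0.058 ] phi -11.24 w 0.155 | tx ty tz cm (before roll) [-0.    0.05  0.1 ] roll 85.96 q6 0.81 horiz 0.0
0
```

```bash
python3 -m creep '[{"tx":0,"ty":0,"tz":0,"roll":5,"fingers":1},{"tx":0,"ty":0,"tz":0,"roll":5,"fingers":1},{"tx":0,"ty":0,"tz":0,"roll":5,"fingers":1},{"tx":0,"ty":0,"tz":0,"roll":5,"fingers":1},{"tx":0,"ty":0,"tz":0,"roll":5,"fingers":1},{"tx":0,"ty":0,"tz":0,"roll":5,"fingers":1},{"tx":0,"ty":0,"tz":0,"roll":5,"fingers":1},{"tx":0,"ty":0,"tz":0,"roll":5,"fingers":1},{"tx":0,"ty":0,"tz":0,"roll":5,"fingers":1},{"tx":0,"ty":0,"tz":0,"roll":5,"fingers":1},{"tx":0,"ty":0,"tz":0,"roll":4,"fingers":1},{"tx":0,"ty":0,"tz":0,"roll":4,"fingers":1},{"tx":0,"ty":0,"tz":0,"roll":4,"fingers":1},{"tx":0,"ty":0,"tz":0,"roll":4,"fingers":1},{"tx":0,"ty":0,"tz":0,"roll":4,"fingers":1},{"tx":0,"ty":0,"tz":0,"roll":4,"fingers":1},{"tx":0,"ty":0,"tz":0,"roll":4,"fingers":1},{"tx":0,"ty":0,"tz":0,"roll":4,"fingers":1},{"tx":0,"ty":0,"tz":0,"roll":4,"fingers":1},{"tx":0,"ty":0,"tz":0,"roll":0,"fingers":1}]'; python3 -c "
from h import *
go(.5806,.1783,.057,-97.2); print(sensors.observe()['moment'])"
```

```text
t: 60.4
tcp_pos: [0.5808, 0.1788, 0.058]
orientation: [-0.0, -0.661, 0.751, -0.0]
contact_force: [-0.4, -2.1, 3.3]
gripper_width: 0.156
finger_force: 30.0
t 60.4 tcp [0.5808 0.1788 0.058 ] phi -97.28 w 0.156 | tx ty tz cm (before roll) [0.05 0.01 0.1 ] roll -0.08 q6 -0.69 horiz 0.1
[-0.88346589  0.14548017 -0.01164405]
```

Turned home with no resisting moment. Now release, rise clear and verify everything.

```bash
python3 -m creep '[{"tx":0,"ty":0,"tz":0,"roll":0,"fingers":0.4},{"tx":0,"ty":0,"tz":0,"roll":0,"fingers":0.4},{"tx":0,"ty":0,"tz":0,"roll":0,"fingers":0.4},{"tx":0,"ty":0,"tz":0,"roll":0,"fingers":0.4},{"tx":0,"ty":0,"tz":0,"roll":0,"fingers":0.4},{"tx":0,"ty":0,"tz":0,"roll":0,"fingers":0.4},{"tx":0,"ty":0,"tz":-1.5,"roll":0,"fingers":0.4},{"tx":0,"ty":0,"tz":-2.5,"roll":0,"fingers":0.4},{"tx":0,"ty":0,"tz":-2.5,"roll":0,"fingers":0.4},{"tx":0,"ty":0,"tz":-2.5,"roll":0,"fingers":0.4},{"tx":0,"ty":0,"tz":-2.5,"roll":0,"fingers":0.4},{"tx":0,"ty":0,"tz":-2.5,"roll":0,"fingers":0.4},{"tx":-1.5,"ty":0,"tz":0,"roll":0,"fingers":0.4},{"tx":-2.5,"ty":0,"tz":0,"roll":0,"fingers":0.4},{"tx":-2,"ty":0,"tz":0,"roll":0,"fingers":0.4},{"tx":0,"ty":0,"tz":0,"roll":0,"fingers":0.4},{"tx":0,"ty":0,"tz":0,"roll":0,"fingers":0.4}]'; python3 -c "
from h import *
go(.5806,.1783,.057,-97.2)
c=snap('wrist'); h,s,v=hsv(c); save(c,'w11')
print('plate',rect(c,(v>125)&(s<60),.058,k=3)[:2],'arm',rect(c,blue(c),.069)[:3],'grip',rect(c,red(c),.105)[:5])
t=snap('top'); h,s,v=hsv(t); print('tray piece',rect(t,~blue(t),.039,(113,232,158,290),k=3)[:1])"
```

```text
t: 61.82
tcp_pos: [0.588, 0.2396, 0.1969]
orientation: [-0.001, -0.662, 0.75, 0.0]
contact_force: [0.6, 0.1, -1.0]
gripper_width: 0.603
finger_force: 0.0
t 61.82 tcp [0.588  0.2396 0.1969] phi -97.15 w 0.603 | tx ty tz cm (before roll) [ 6.17 -0.04 13.99] roll 0.05 q6 -0.77 horiz 6.2
plate [(0.5407, 0.1044, 270, 86, -6.7, [305.0, 45.0]), (0.7358, 0.203, 57, 34, -83.2, [130.0, 176.0])] arm [(0.5512, 0.3725, 36, 31, -89.0, [322.0, 308.0]), (0.5741, 0.1294, 38, 14, 83.0, [277.0, 78.0]), (0.5027, 0.3146, 37, 17, -14.9, [367.0, 253.0])] grip [(0.7171, 0.1587, 34, 29, 7.8, [117.0, 131.0]), (0.5206, 0.1528, 96, 17, -7.2, [346.0, 96.0]), (0.5806, 0.1798, 53, 13, 83.1, [277.0, 133.0]), (0.6087, 0.1416, 50, 16, -7.8, [234.0, 95.0])]
tray piece [(0.4356, 0.3866, 123, 101, -89.2, [134.0, 272.0])]
```

View pics/w11.png

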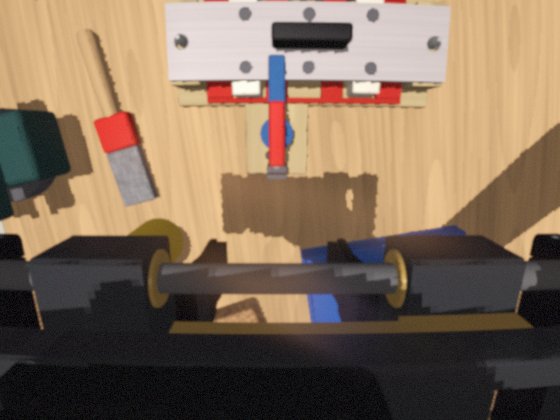

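The clamp arm (277,78) lies at 83° across the plate, which is shut. The plate measures 270 mm long at z = 58 mm with both pins showing at (181,41) and (434,43), and white blanks show at both bays. The gripper is clear, so I'm handing in.

```bash
python3 -c "
from cell import ctrl
print(ctrl.job_done())"
```

```text
the job is handed in; nothing more can be done
None
```

I handed the job in at about 62 s. The one drilled piece is in the tray, both blanks are in bays 1 and 3, the plate is back on both pins, and the clamp is shut over it. My last pictures support this, but the hand-in returned no verdict.

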